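# Press the lids home on ointment jars and pack them

### The arm

A 6-joint arm with a two-finger parallel gripper is mounted at the origin on the work surface. World frame = base frame: x ahead of the robot, y to its left, z up, the work surface at z = 0. Lengths are in m, angles in rad, forces in N, time in s.
With the tool pointing down it reaches from about 0.35 to 0.975 m from the base axis. Payload 4.9 kg.
Tool frame: the origin (TCP) lies at the very end of the fingers, on their centre line; the grasp point (between the pads) lies 19 mm behind it; z points along the fingers, y is the line along which they close (so a half turn about z gives the same grasp; the last joint's range is limited). The gripper opens to 85 mm and grips with 20 to 120 N. Pads are 22 mm wide; open, the fingers measure 114 mm over their backs; the gripper's body (76 mm by 85 mm) begins 54 mm behind the grasp point. The pads swing forward as they close: fully open they stand 13 mm farther back than shut.
Start: joints at [-1.33, 0.053, 1.613, -0, 1.476, -0.119], TCP at [0.22, -0.585, 0.231] pointing down, gripper open.
Joint ranges: [-3.01, 3.01], [-1.01, 2.22], [0.06, 2.58], [-1.02, 4.17], [0.09, 2.62], [-3.14, 3.14]. Speed limits (rad/s): [2.57, 2.57, 3.14, 3.14, 3.14, 3.14].

### API

Orientations are given as a unit quaternion [w, x, y, z].
In Python, from plant import manip gives the robot as it stands.
- The arm moves only by the tool send_rows, never from a script. Its argument "increments" is a list of rows, each an object of numbers: "claw": the closure, from -1 (fully open) to 1 (shut); "dx", "dy", "dz": the shift along the tool's x, y, z in units of 0.5 m (1.0 is 0.5 m); "yaw": the turn about the tool's z in units of 1.5 rad (1.0 is 1.5 rad). A call has 1 to 20 rows; each row is the pose to reach, as a shift and turn from the pose commanded when the call began, along the tool's axes at that moment; what a row does not reach only later rows make up. A row lasts 1/8 s, in which the tool goes at most 62.5 mm and 10.7 degrees, less where a joint would pass 70% of its speed; a pose out of reach is approached as far as the arm can. A call with a number of a shift or a turn outside -1 to 1 is refused whole. A call with a gripper value outside its range is refused whole. The fingers move at their own pace and stop on an object; the grip force is fixed at half the most. Time passes only in rows, so rows that repeat a pose let the fingers close. It gives the time, the measured TCP pose, the force, the opening and the grip force at its end, in the units of the state.
- manip.state(): the state, without advancing time (a new reading comes with each control period).
- manip.grab_frame(name): name is "scene" or "top" or "wrist"; returns the picture (400x640x3 uint8, red, green, blue); there is no depth.
- manip.camera_params(name): a dict with "camera_matrix" (3x3 intrinsics, pixels), "extrinsics" (4x4, takes a point from world to camera coordinates); the wrist camera has in their place "tool_from_camera" (4x4, takes a point from camera to tool coordinates, whose origin is the TCP and whose axes are the flange's). Camera axes: x right, y down, z forward; pixel columns grow to the right and rows downward; lengths in m; the calibration is good to about 2 mm. A picture is of the moment at which its call begins: read the wrist's pose just before it. camera_params takes no time and is no camera call.
- manip.job_done(): hands the job in; it is judged then, once.
The state is a dict: "time": time; "joint_pos": joint angles; "joint_vel": joint speeds; "joint_efforts": joint torques, N m; "tool_pos": TCP position; "tool_rot": TCP orientation; "contact_force": force on the tool from outside, world axes, zero at the start; "ft_torque": the same for the moment, N m; "gripper_width": opening from 0.0 (shut) to 1.0 (fully open); "grasp_force": force on a finger pad.
Only numpy, scipy, OpenCV 4.12 (cv2) and the standard library are available. Lean on these libraries where they do the work, as an engineer would, in place of code of your own. Each camera call takes 0.05 s, during which the arm holds its last target. There are 200 camera calls.

### The job

Press the lids home on all the ointment jars: stand every squat aluminium-lidded jar in the carrier tray, one to a pocket, slide the loaded tray fully home against the stop in the lid press, swing the press's sprung lever down to its stop and let it come right back up. Then draw the tray back out until its pan is wholly clear of the press and its guides and leave it flat on the bench, and stand all the jars upright in the black tote. Leave the other bottles, cartons, jug, tin and spatula where they are.

Things in the scene. Friction and masses are not known exactly. Their poses are not given: they have to be found in the camera images.
- press: grey bench lid press, fixed, 288 mm wide (y), 165 mm tall. Opening faces the robot (-x): 256 mm wide between cheeks (x -45 to 85 mm); platen inside 76 mm over the bench. Flared guides, 30 mm high, in front to x -97 mm, widening to 300 mm. Stop bar at the back, face at x +38. Origin on the bench: the home place, where the tray's origin lies (axes alike, y within 8 mm) when it is against the stop
- tray: aluminium carrier tray that slides on the bench: pan 76 (x) by 240 (y) mm, floor 4 mm thick, rims and ribs 4 mm thick, tops 11 mm high; three pockets, 68 (x) by 75 (y) mm, centres at y = -78.5, 0, 78.5 mm. A flat stem towards -x (40 mm wide, 4 mm thick) carries a grip fin. Origin under the pan's centre; +x goes first into the press; 0.3 kg
- tray_grip (a point): middle of the tray's upright black grip fin (x = -105 mm from the tray's origin, 35 mm high); the fin is 12 mm thick (tray's y), 44 mm long (x), its top 56 mm high. 105 mm before the press's origin when home
- lever (a joint): angle of the press's sprung hand lever on the press's left (+y) side: 0 at rest (raised), grows as the grip is swung down and towards the bench, stop at 0.95 rad; springs back by itself; about 4.5 to 11 N at the grip
- lever_grip (a point): middle of the lever's black round grip bar, 18 mm diameter, 86 mm long, lying along the press's y axis, 130 mm from the pivot; moves with the lever. At rest about 239 mm high, at the stop about 124 mm
- lever_pivot (a point): point on the lever's fixed hinge axis (along the press's y), level with the middle of the grip, 150 mm over the bench. At lever angle a the grip is 130*cos(0.75-a) mm towards the press's -x and 130*sin(0.75-a) mm above it
- jar1: squat round ointment jar, white body and aluminium lid, 52 mm diameter, 42 mm tall, about 0.12 kg; origin at the centre of its underside, z up through the lid; may be absent
- jar2: squat round ointment jar, white body and aluminium lid, 52 mm diameter, 42 mm tall, about 0.12 kg; origin at the centre of its underside, z up through the lid; may be absent
- jar3: squat round ointment jar, white body and aluminium lid, 52 mm diameter, 42 mm tall, about 0.12 kg; origin at the centre of its underside, z up through the lid; may be absent
- tote: low black open tote, fixed, outside 165 mm (x) by 265 mm (y), 45 mm high, walls and floor 5 mm thick; origin at the centre of its underside
- amber_bottle: amber glass bottle with white cap, 50 mm diameter, 70 mm tall, stands among the jars; leave alone. Origin at the centre of its underside
- carton_flat: low white carton 60 x 110 x 32 mm high, near the robot on the right; leave alone. Origin at the centre of its underside
- carton_tall: brown carton 50 x 75 x 110 mm high, right of the press; leave alone. Origin at the centre of its underside
- jug: white feed jug with a neck, 84 mm diameter, 180 mm tall, left of the press; leave alone. Origin at the centre of its underside
- tin: metal tin with paper label, 80 mm diameter, 100 mm tall, right of the press; leave alone. Origin at the centre of its underside
- pill_bottle: orange pill bottle, white cap, 48 mm diameter, 85 mm tall, far left; leave alone. Origin at the centre of its underside
- spatula: counting spatula about 190 mm long lying flat at the far left; leave alone
There are look-alikes about, which are no part of the job. What is shaped like the jar2 but red is not meant.

How it is judged:
On the way, in this order (a step that is already met when the one before it is completed fails the run):
1. every jar stands in a pocket of the tray and the tray is fully home in the press, lever up (x of jar1 in the frame of tray between -0.015 and 0.015 m and y of jar1 in the frame of tray between -0.1 and 0.1 m and z of each of jar1, jar2, jar3 in the frame of tray below 0.009 m and angle between each of jar1, jar2, jar3's own z axis and vertical below 0.15 rad and x of jar2 in the frame of tray between -0.015 and 0.015 m and y of jar2 in the frame of tray between -0.1 and 0.1 m and x of jar3 in the frame of tray between -0.015 and 0.015 m and y of jar3 in the frame of tray between -0.1 and 0.1 m and y of tray in the frame of press between -0.012 and 0.012 m and x of tray in the frame of press above -0.006 m and value of joint lever below 0.12 rad), for 0.2 s.
2. the lever is swung to its stop with the loaded tray home (x of jar1 in the frame of tray between -0.015 and 0.015 m and y of jar1 in the frame of tray between -0.1 and 0.1 m and z of each of jar1, jar2, jar3 in the frame of tray below 0.009 m and angle between each of jar1, jar2, jar3's own z axis and vertical below 0.15 rad and x of jar2 in the frame of tray between -0.015 and 0.015 m and y of jar2 in the frame of tray between -0.1 and 0.1 m and x of jar3 in the frame of tray between -0.015 and 0.015 m and y of jar3 in the frame of tray between -0.1 and 0.1 m and y of tray in the frame of press between -0.012 and 0.012 m and x of tray in the frame of press above -0.006 m and value of joint lever above 0.89 rad), for 0.1 s.
3. the lever has come back up, the loaded tray still home (x of jar1 in the frame of tray between -0.015 and 0.015 m and y of jar1 in the frame of tray between -0.1 and 0.1 m and z of each of jar1, jar2, jar3 in the frame of tray below 0.009 m and angle between each of jar1, jar2, jar3's own z axis and vertical below 0.15 rad and x of jar2 in the frame of tray between -0.015 and 0.015 m and y of jar2 in the frame of tray between -0.1 and 0.1 m and x of jar3 in the frame of tray between -0.015 and 0.015 m and y of jar3 in the frame of tray between -0.1 and 0.1 m and y of tray in the frame of press between -0.012 and 0.012 m and x of tray in the frame of press above -0.006 m and value of joint lever below 0.1 rad), for 0.2 s.
At the end, for the whole second after the job is handed in: every jar stands upright (within 0.15 rad) and at rest on the tote's floor; the tray lies flat and at rest on the bench with its centre more than 130 mm out from the home position; the lever is back up (below 0.10 rad) (x of jar1 in the frame of tote between -0.06 and 0.06 m and y of jar1 in the frame of tote between -0.11 and 0.11 m and height (world z) of each of jar1, jar2, jar3 below 0.012 m and angle between each of jar1, jar2, jar3's own z axis and vertical below 0.15 rad and linear speed of each of jar1, jar2, jar3, tray below 0.02 m/s and x of jar2 in the frame of tote between -0.06 and 0.06 m and y of jar2 in the frame of tote between -0.11 and 0.11 m and x of jar3 in the frame of tote between -0.06 and 0.06 m and y of jar3 in the frame of tote between -0.11 and 0.11 m and x of tray in the frame of press below -0.13 m and height (world z) of tray below 0.006 m and angle between tray's own z axis and vertical below 0.08 rad and value of joint lever below 0.1 rad); the robot touches nothing.
It fails at once if a bystander is moved more than 60 mm or knocked over (distance of any of amber_bottle, carton_flat, carton_tall, jug, tin, pill_bottle, spatula from where it was at the start of the episode above 0.06 m or angle between any of amber_bottle, carton_flat, carton_tall, jug, tin, pill_bottle's own z axis and vertical above 0.6 rad).
Of jar1, jar2, jar3 only 2 to 3 are there at a start; the rules pass over those that are not, and their reading is None.
At some moment in a run one of jar1, jar2, jar3, tray may be knocked a few centimetres aside while the robot is not near it.
Once in a run the grip may slacken for a moment while it holds something.
It also fails if it takes over 210 s, if anything falls off the work surface, if the arm or the gripper's body presses on something with over 40 N, if the wrist force passes 120 N, or if a joint passes its speed limit or range.

## Working session

There is one attempt and no reset: what is moved stays moved. The work goes in short steps, Python scripts to look and compute and a tool call to move; the robot and the scene stay as the last step left them, time stands still between calls to the robot, and variables do not carry over. Pictures are saved under pics/ and viewed, at most 14 in all, crops included, and the job is handed in when it is done.

Besides the shell and the picture viewer there is one more tool, called after "Request:" by a JSON object that holds its "method" and its "body". send_rows: Moves the arm, as the interface text tells. Shifts and turns lie within -1 to 1; 1 stands for 0.5 m of shift or 1.5 rad of turn. Its arguments: {"type":"object","properties":{"increments":{"type":"array","items":{"type":"object","properties":{"claw":{"type":"number"},"dx":{"type":"number"},"dy":{"type":"number"},"dz":{"type":"number"},"yaw":{"type":"number"}}}}},"required":["increments"]}

```bash
mkdir -p pics; ls; cat > h.py <<'E'
import numpy as np, cv2
from plant import manip
def save(n,f): 
    im=manip.grab_frame(n); cv2.imwrite('pics/'+f+'.png',im[:,:,::-1]); return im
def ray(n,uv,z):
    p=manip.camera_params(n); K=np.array(p['camera_matrix'])
    E=np.array(p['extrinsics']); R,t=E[:3,:3],E[:3,3]
    c=-R.T@t; d=R.T@np.linalg.solve(K,[uv[0],uv[1],1.])
    return c+d*(z-c[2])/d[2]
def proj(n,P):
    p=manip.camera_params(n); K=np.array(p['camera_matrix']); E=np.array(p['extrinsics'])
    q=E[:3,:3]@np.array(P,float)+E[:3,3]; q=K@q; return q[:2]/q[2]
E
python3 - <<'E'
from h import *
np.set_printoptions(precision=3,suppress=True)
save('scene','s0');save('top','t0')
for n in('scene','top'):
    p=manip.camera_params(n); E=np.array(p['extrinsics']);print(n,np.array(p['camera_matrix']),-E[:3,:3].T@E[:3,3])
print(manip.camera_params('wrist')); print(manip.state())
E
```

```text
pics
scene [[463.732   0.    317.001]
 [  0.    463.732 201.338]
 [  0.      0.      1.   ]] [1.166 0.428 1.197]
top [[369.904   0.    321.497]
 [  0.    369.904 192.457]
 [  0.      0.      1.   ]] [0.47  0.072 1.185]
{'camera_matrix': array([[286.914,   0.   , 319.179],
       [  0.   , 286.914, 199.501],
       [  0.   ,   0.   ,   1.   ]]), 'tool_from_camera': array([[-0.   , -0.946, -0.324,  0.083],
       [ 1.   ,  0.   , -0.001,  0.   ],
       [ 0.001, -0.324,  0.946, -0.142],
       [ 0.   ,  0.   ,  0.   ,  1.   ]])}
{'time': 0.1, 'joint_pos': array([-1.33 ,  0.053,  1.614, -0.   ,  1.476, -0.119]), 'joint_vel': array([ 0.001, -0.   , -0.003,  0.001, -0.002,  0.001]), 'joint_efforts': array([ -0.   , -39.49 , -37.136,  -0.   ,   0.004,  -0.   ]), 'tool_pos': array([ 0.22 , -0.584,  0.23 ]), 'tool_rot': array([-0.001,  0.984,  0.179, -0.   ]), 'contact_force': array([-0.144,  0.148,  0.074]), 'ft_torque': array([0.005, 0.03 , 0.035]), 'grasp_force': 0.0, 'gripper_width': 0.9974773715144195}
```

View pics/s0.png

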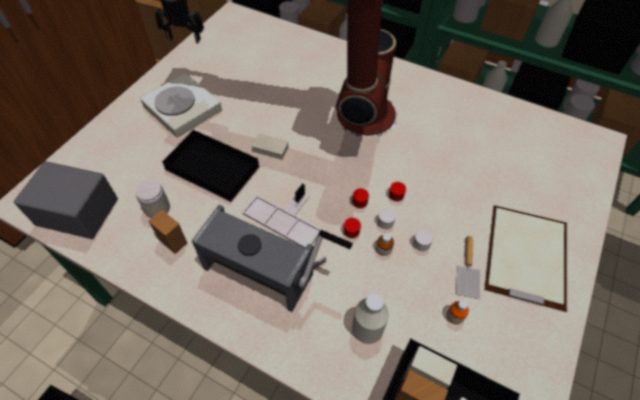

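View pics/t0.png

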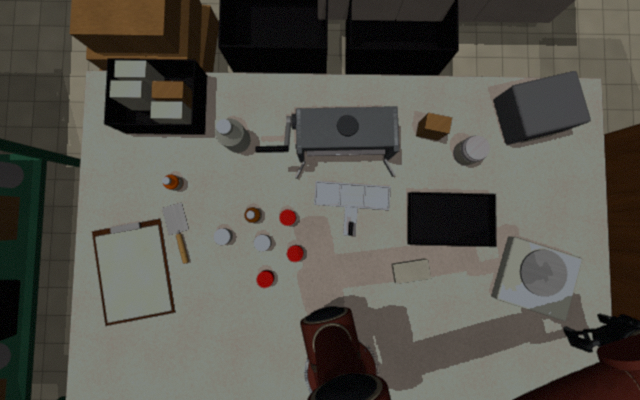

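The top view has two white jars at (223,236) and (263,243), three red decoys, and amber at (253,215). The tray is around (352,195) with its fin at (351,228), the press around (347,130), the lever grip at (272,149), and the tote around (452,219).

```bash
python3 - <<'E'
from h import *
np.set_printoptions(precision=3,suppress=True)
im=cv2.imread('pics/t0.png')
cv2.imwrite('pics/c0.png',cv2.resize(im[90:260,200:410],None,fx=3.5,fy=3.5,interpolation=cv2.INTER_CUBIC))
g=cv2.cvtColor(im,cv2.COLOR_BGR2GRAY); hsv=cv2.cvtColor(im,cv2.COLOR_BGR2HSV)
# tote: dark blob
m=((g<45)*255).astype(np.uint8); m[:150]=0;m[260:]=0;m[:,:400]=0;m[:,510:]=0
m=cv2.morphologyEx(m,cv2.MORPH_OPEN,np.ones((3,3)))
c=max(cv2.findContours(m,0,2)[0],key=cv2.contourArea);r=cv2.minAreaRect(c);print('tote',r,ray('top',r[0],0.045),[ray('top',p,.045)[:2] for p in cv2.boxPoints(r)])
print(g[225:250:2,210:280:4])
print(hsv[235,205:285:3])
E
```

```text
tote ((451.5, 218.49998474121094), (86.99998474121094, 52.99999237060547), -0.0) [ 0.479 -0.333  0.045] [array([ 0.397, -0.199]), array([ 0.559, -0.199]), array([ 0.563, -0.469]), array([ 0.4  , -0.465])]
[[128 129 126 116 114 126 127 127 125 126 127 129 129 128 129 129 130 127]
 [127 128 116 115 105 118 127 124 127 127 127 124 127 130 127 127 129 127]
 [130 128 121 129  79 100 126 126 126 126 125 129 129 126 126 128 125 128]
 [127 130 132 131 130  46 117 126 127 124 127 128 121 114 122 128 125 126]
 [130 131 131 132 132  49  81 125 127 128 127 130 115 110 112 128 128 127]
 [126 132 133 132 132  67  80 126 128 126 130 128 119 125  77 118 126 126]
 [129 131 132 131 132  65  79 125 129 128 129 124 131 131 129  60 128 128]
 [130 130 132 132 132  55  79 129 128 127 130 121 132 132 133  58 117 131]
 [129 128 131 131 132  62  84 126 127 129 128 128 132 131 132  72  91 128]
 [129 130 129 133  97  81 119 127 126 128 128 131 132 131 132  79  80 127]
 [131 128 128 116 113 122 127 126 128 128 128 132 131 132 133  73  85 127]
 [128 128 126 127 129 126 126 127 126 129 128 121 131 129 132  77 118 129]
 [130 129 128 126 126 124 128 126 126 128 128 128 132 132 118  84 129 130]]
[[ 56  13 133]
 [ 43  18 131]
 [ 33  22 130]
 [100  17 136]
 [101  20 139]
 [104  20 139]
 [106  20 139]
 [106  20 139]
 [105  18 115]
 [ 20  28  55]
 [ 14  35  94]
 [ 25  22 128]
 [ 33  18 128]
 [ 34  16 128]
 [ 33  20 130]
 [ 41  15 132]
 [ 34  14 131]
 [ 16  36 122]
 [120   2 120]
 [103  18 130]
 [  0   0  93]
 [ 14  40  83]
 [ 42  20 125]
 [ 25  26 129]
 [ 25  26 129]
 [ 33  18 129]
 [ 20  24 129]]
```

View pics/c0.png

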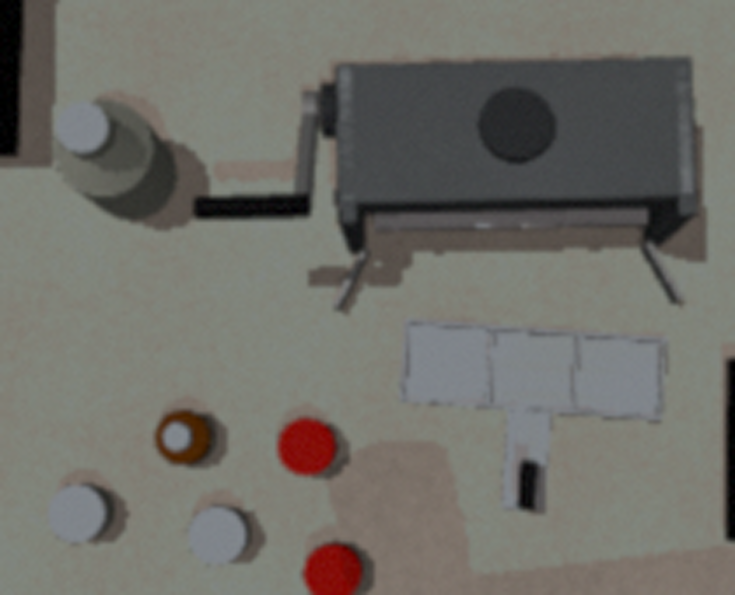

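```bash
cat >> h.py <<'E'
def whites(im):
    hsv=cv2.cvtColor(im,cv2.COLOR_RGB2HSV)
    m=((hsv[:,:,0]>92)&(hsv[:,:,0]<118)&(hsv[:,:,1]>10)&(hsv[:,:,2]>110)).astype(np.uint8)*255
    return m
def jars(im,z=.042,box=(200,205,290,270)):
    m=whites(im); k=np.zeros_like(m); x0,y0,x1,y1=box; k[y0:y1,x0:x1]=m[y0:y1,x0:x1]
    k=cv2.morphologyEx(k,cv2.MORPH_CLOSE,np.ones((3,3)));k=cv2.morphologyEx(k,cv2.MORPH_OPEN,np.ones((3,3)))
    out=[]
    for c in cv2.findContours(k,0,2)[0]:
        if cv2.contourArea(c)>80:
            (u,v),r=cv2.minEnclosingCircle(c); out.append(((u,v),r,cv2.contourArea(c),ray('top',(u,v),z)))
    return out
E
python3 - <<'E'
from h import *
np.set_printoptions(precision=4,suppress=True)
im=cv2.imread('pics/t0.png')[:,:,::-1].copy()
for j in jars(im):print('jar',j)
m=whites(im);k=np.zeros_like(m);k[175:242,305:400]=m[175:242,305:400]
cv2.imwrite('pics/m.png',k)
k=cv2.morphologyEx(k,cv2.MORPH_CLOSE,np.ones((5,5)))
k2=cv2.morphologyEx(k,cv2.MORPH_OPEN,np.ones((15,15)))
c=max(cv2.findContours(k2,0,2)[0],key=cv2.contourArea);r=cv2.minAreaRect(c);B=[ray('top',p,.011)[:2] for p in cv2.boxPoints(r)];print('pan',r,ray('top',r[0],.011));print(np.array(B),[np.linalg.norm(B[i]-B[i-1]) for i in range(4)])
g=cv2.cvtColor(im,cv2.COLOR_RGB2GRAY)
# fin (dark)
f=((g<50)*255).astype(np.uint8);q=np.zeros_like(f);q[215:242,340:362]=f[215:242,340:362]
c=max(cv2.findContours(q,0,2)[0],key=cv2.contourArea);r=cv2.minAreaRect(c);print('fin px',r,ray('top',r[0],.056),ray('top',r[0],.035))
# lever grip
q=np.zeros_like(f);q[140:156,252:289]=f[140:156,252:289]
c=max(cv2.findContours(q,0,2)[0],key=cv2.contourArea);r=cv2.minAreaRect(c);print('lever',r,ray('top',r[0],.243),[ray('top',p,.243)[:2] for p in cv2.boxPoints(r)])
# press roof corners from crop
for p in [(338,65),(690,58),(693,212),(340,208)]:
    print('roof',ray('top',(p[0]/3.5+200-.4,p[1]/3.5+90-.4),.165))
for p in [(343,308),(677,302)]: print('guide tip',ray('top',(p[0]/3.5+200-.4,p[1]/3.5+90-.4),.03))
E
```

```text
jar ((261.5, 242.5), 7.905794143676758, 179.5, array([0.398 , 0.2502, 0.042 ]))
jar ((221.5, 236.5), 7.905794143676758, 175.5, array([0.4147, 0.3733, 0.042 ]))
pan ((351.0987548828125, 195.23565673828125), (72.66795349121094, 23.94901466369629), 2.045408248901367) [ 0.5491 -0.026   0.011 ]
[[ 0.5136  0.0903]
 [ 0.5899  0.0888]
 [ 0.5849 -0.143 ]
 [ 0.5085 -0.1403]] [np.float64(0.23069366752621662), np.float64(0.07637067143145553), np.float64(0.23180632621932043), np.float64(0.07640557262211813)]
fin px ((350.0, 228.0), (12.0, 4.0), 90.0) [ 0.4462 -0.0197  0.056 ] [ 0.4458 -0.0214  0.035 ]
lever ((271.5, 148.0), (6.0, 33.0), 90.0) [0.6525 0.1994 0.243 ] [array([0.6597, 0.242 ]), array([0.6609, 0.1571]), array([0.6453, 0.1567]), array([0.644 , 0.2416])]
roof [0.7819 0.1432 0.165 ]
roof [ 0.7918 -0.1398  0.165 ]
roof [ 0.6665 -0.142   0.165 ]
roof [0.6657 0.1395 0.165 ]
guide tip [0.601 0.144 0.03 ]
guide tip [ 0.6106 -0.1558  0.03  ]
```

```bash
cat >> h.py <<'E'
def psi():
    w,x,y,z=manip.state()['tool_rot']; return 2*np.arctan2(y,x)
def go(*tg):
    s=manip.state(); p=s['tool_pos']; a=psi(); print('now',np.round(p,4),'psi',round(a,4),'w',round(s['gripper_width'],3),'F',np.round(s['contact_force'],1),'gf',round(s['grasp_force'],1),'t',s['time'])
    for x,y,z,ps in tg:
        d=np.array([x,y,z])-p; dx=d[0]*np.cos(a)+d[1]*np.sin(a); dy=d[0]*np.sin(a)-d[1]*np.cos(a)
        t=-(ps-a); t=(t+np.pi)%(2*np.pi)-np.pi
        print('dx %.3f dy %.3f dz %.3f yaw %.3f'%(dx*2,dy*2,-d[2]*2,t/1.5))
E
python3 -c "
from h import *
go((.5,-.25,.3,.36+1.35),(.5,.0,.3,.36+1.35))"
```

```text
now [ 0.2199 -0.5844  0.2302] psi 0.3598 w 0.997 F [-0.1  0.1  0.1] gf 0.0 t 0.1
dx 0.760 dy -0.429 dz -0.140 yaw -0.900
dx 0.936 dy -0.897 dz -0.140 yaw -0.900
```

Request:
{"method": "send_rows", "body": {"increments": [{"dx":0.76,"dy":-0.43,"dz":-0.14,"yaw":-0.9,"claw":-1},{"dx":0.76,"dy":-0.43,"dz":-0.14,"yaw":-0.9,"claw":-1},{"dx":0.76,"dy":-0.43,"dz":-0.14,"yaw":-0.9,"claw":-1},{"dx":0.76,"dy":-0.43,"dz":-0.14,"yaw":-0.9,"claw":-1},{"dx":0.76,"dy":-0.43,"dz":-0.14,"yaw":-0.9,"claw":-1},{"dx":0.76,"dy":-0.43,"dz":-0.14,"yaw":-0.9,"claw":-1},{"dx":0.76,"dy":-0.43,"dz":-0.14,"yaw":-0.9,"claw":-1},{"dx":0.76,"dy":-0.43,"dz":-0.14,"yaw":-0.9,"claw":-1},{"dx":0.93,"dy":-0.9,"dz":-0.14,"yaw":-0.9,"claw":-1},{"dx":0.93,"dy":-0.9,"dz":-0.14,"yaw":-0.9,"claw":-1},{"dx":0.93,"dy":-0.9,"dz":-0.14,"yaw":-0.9,"claw":-1},{"dx":0.93,"dy":-0.9,"dz":-0.14,"yaw":-0.9,"claw":-1},{"dx":0.93,"dy":-0.9,"dz":-0.14,"yaw":-0.9,"claw":-1}]}}

```text
time: 1.72
tool_pos: [0.4962, 0.0025, 0.3008]
tool_rot: [-0.0, 0.654, 0.756, -0.0]
contact_force: [-0.0, -1.1, -0.6]
gripper_width: 0.997
grasp_force: 0.0
```

```bash
python3 -c "
from h import *
go((.5,-.02,.3,np.pi))"
```

```text
now [0.4962 0.0025 0.3008] psi 1.7146 w 0.997 F [-0.  -1.1 -0.6] gf 0.0 t 1.725
dx -0.046 dy 0.001 dz 0.002 yaw -0.951
```

Request:
{"method": "send_rows", "body": {"increments": [{"dx":-0.05,"yaw":-0.951,"claw":-1},{"dx":-0.05,"yaw":-0.951,"claw":-1},{"dx":-0.05,"yaw":-0.951,"claw":-1},{"dx":-0.05,"yaw":-0.951,"claw":-1},{"dx":-0.05,"yaw":-0.951,"claw":-1},{"dx":-0.05,"yaw":-0.951,"claw":-1},{"dx":-0.05,"yaw":-0.951,"claw":-1},{"dx":-0.05,"yaw":-0.951,"claw":-1},{"dx":-0.05,"yaw":-0.951,"claw":-1},{"dx":-0.05,"yaw":-0.951,"claw":-1},{"dx":-0.05,"yaw":-0.951,"claw":-1}]}}

```text
invalid input
```

```bash
cat >> h.py <<'E'
from scipy.spatial.transform import Rotation as Ro
def wcam():
    s=manip.state(); w,x,y,z=s['tool_rot']; T=np.eye(4);T[:3,:3]=Ro.from_quat([x,y,z,w]).as_matrix();T[:3,3]=s['tool_pos']
    p=manip.camera_params('wrist'); return T@np.array(p['tool_from_camera']),np.array(p['camera_matrix'])
def wray(M,K,uv,z):
    d=M[:3,:3]@np.linalg.solve(K,[uv[0],uv[1],1.]); c=M[:3,3]; return c+d*(z-c[2])/d[2]
E
python3 - <<'E'
from h import *
M,K=wcam(); im=save('wrist','w1'); np.savez('w1.npz',M=M,K=K); go((.5,0,.3,np.pi))
E
```

```text
now [0.4964 0.0007 0.3008] psi 1.7121 w 0.997 F [-0.2 -0.6  0.3] gf 0.0 t 1.775
dx -0.002 dy 0.007 dz 0.002 yaw -0.953
```

View pics/w1.png

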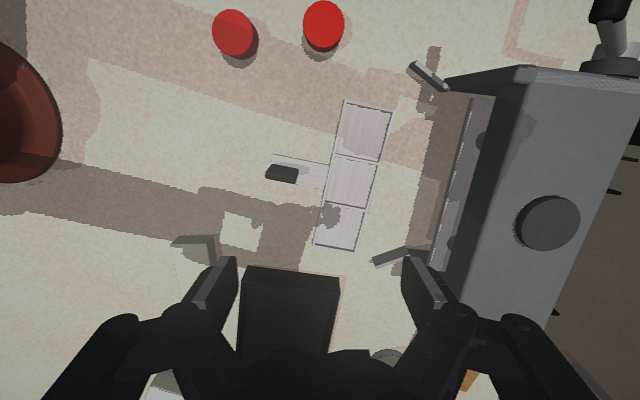

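The wrist view shows the pan with corners about (343,100), (392,110), (360,250) and (314,245), and the fin at (282,174). The guides' outer tips are about (410,65) and (373,264). The rows were refused because keys were missing.

Request:
{"method": "send_rows", "body": {"increments": [{"dx":0,"dy":0,"dz":0,"yaw":-0.95,"claw":-1},{"dx":0,"dy":0,"dz":0,"yaw":-0.95,"claw":-1},{"dx":0,"dy":0,"dz":0,"yaw":-0.95,"claw":-1},{"dx":0,"dy":0,"dz":0,"yaw":-0.95,"claw":-1},{"dx":0,"dy":0,"dz":0,"yaw":-0.95,"claw":-1},{"dx":0,"dy":0,"dz":0,"yaw":-0.95,"claw":-1},{"dx":0,"dy":0,"dz":0,"yaw":-0.95,"claw":-1},{"dx":0,"dy":0,"dz":0,"yaw":-0.95,"claw":-1},{"dx":0,"dy":0,"dz":0,"yaw":-0.95,"claw":-1},{"dx":0,"dy":0,"dz":0,"yaw":-0.95,"claw":-1}]}}

```text
time: 3.02
tool_pos: [0.4968, -0.0012, 0.301]
tool_rot: [-0.0, 0.005, 1.0, -0.0]
contact_force: [-0.2, -0.1, -0.6]
gripper_width: 1.002
grasp_force: 0.0
```

```bash
python3 - <<'E'
from h import *
np.set_printoptions(precision=4,suppress=True)
d=np.load('w1.npz')
for n,z,ps in [('pan',.011,[(343,99),(393,110),(361,251),(314,245)]),('fin',.056,[(265,179),(272,165),(299,170),(296,183)]),('guide tips',.03,[(410,65),(373,264)])]:
    print(n,np.array([wray(d['M'],d['K'],p,z)[:2] for p in ps]))
M,K=wcam(); im=save('wrist','w2'); np.savez('w2.npz',M=M,K=K); go((.398,.25,.15,np.pi),(.398,.25,.012,np.pi))
E
```

```text
pan [[ 0.5165  0.0929]
 [ 0.5902  0.0885]
 [ 0.588  -0.1425]
 [ 0.5075 -0.1427]]
fin [[ 0.4235 -0.0271]
 [ 0.4313 -0.0059]
 [ 0.4688 -0.0076]
 [ 0.4669 -0.0266]]
guide tips [[ 0.5948  0.1466]
 [ 0.6075 -0.1534]]
now [ 0.4968 -0.001   0.3011] psi 3.132 w 0.998 F [-0.1  0.7 -0.2] gf 0.0 t 3.075
dx 0.202 dy 0.500 dz 0.302 yaw -0.006
dx 0.202 dy 0.500 dz 0.578 yaw -0.006
```

View pics/w2.png

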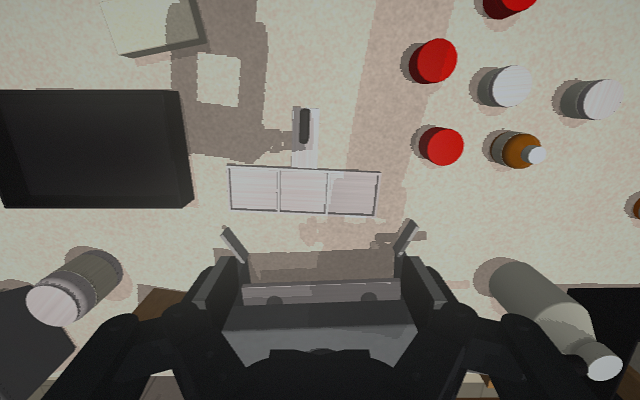

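In the wrist view the pan corners are about (230,165), (381,173), (377,215) and (230,209), and the fin is at (304,126). The guide tips are (224,229) and (413,222). The jar lids are at (511,86) and (601,98), and the tote spans x 0–193, y 90–208.

```bash
python3 - <<'E'
from h import *
np.set_printoptions(precision=4,suppress=True)
d=np.load('w2.npz')
for n,z,ps in [('pan',.011,[(229.5,165),(381,173),(377,216),(230,210)]),('fin',.056,[(304,110),(304,142)]),('guide tips',.03,[(224,229),(413,222)]),('jars',.042,[(511,86),(601,98)]),('tote',.045,[(193,203),(179,91)])]:
    q=np.array([wray(d['M'],d['K'],p,z)[:2] for p in ps]);print(n,q,q.mean(0))
im=cv2.imread('pics/w2.png');cv2.imwrite('pics/c2.png',cv2.resize(im[100:300,180:440],None,fx=3,fy=3,interpolation=cv2.INTER_CUBIC))
E
```

```text
pan [[ 0.5034 -0.1387]
 [ 0.5184  0.0938]
 [ 0.5899  0.0915]
 [ 0.577  -0.1461]] [ 0.5472 -0.0249]
fin [[ 0.4231 -0.0203]
 [ 0.4639 -0.0214]] [ 0.4435 -0.0208]
guide tips [[ 0.6017 -0.1527]
 [ 0.5929  0.1443]] [ 0.5973 -0.0042]
jars [[0.3964 0.2494]
 [0.4125 0.3712]] [0.4045 0.3103]
tote [[ 0.5525 -0.1879]
 [ 0.3981 -0.1825]] [ 0.4753 -0.1852]
```

View pics/c2.png

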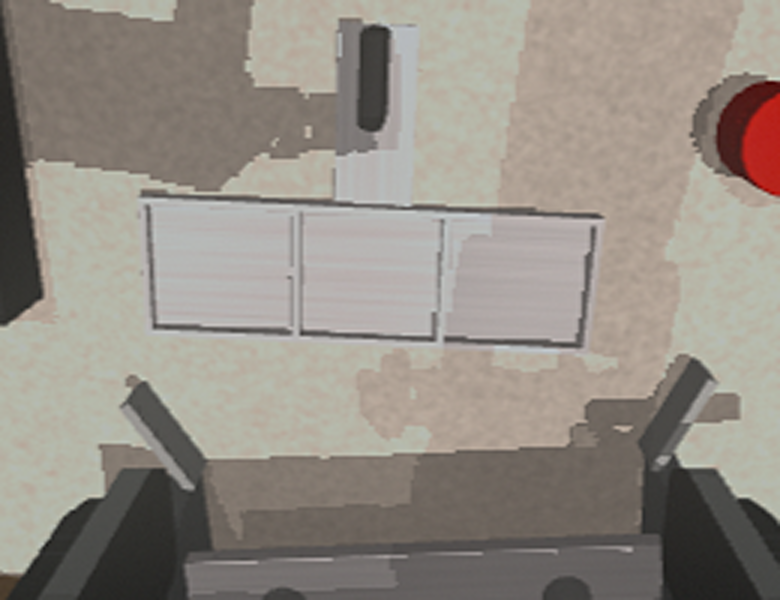

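Request:
{"method": "send_rows", "body": {"increments": [{"dx":0.2,"dy":0.5,"dz":0.3,"yaw":-0.006,"claw":-1},{"dx":0.2,"dy":0.5,"dz":0.3,"yaw":-0.006,"claw":-1},{"dx":0.2,"dy":0.5,"dz":0.3,"yaw":-0.006,"claw":-1},{"dx":0.2,"dy":0.5,"dz":0.3,"yaw":-0.006,"claw":-1},{"dx":0.2,"dy":0.5,"dz":0.3,"yaw":-0.006,"claw":-1},{"dx":0.2,"dy":0.5,"dz":0.3,"yaw":-0.006,"claw":-1},{"dx":0.2,"dy":0.5,"dz":0.3,"yaw":-0.006,"claw":-1},{"dx":0.2,"dy":0.5,"dz":0.3,"yaw":-0.006,"claw":-1}]}}

```text
time: 4.08
tool_pos: [0.3999, 0.25, 0.1526]
tool_rot: [0.001, -0.0, 1.0, 0.0]
contact_force: [-0.1, -0.3, -0.8]
gripper_width: 1.002
grasp_force: 0.0
```

```bash
python3 - <<'E'
from h import *
im=save('top','t1')
for j in jars(im): print(j)
go((.397,.25,.01,np.pi))
E
```

```text
((220.5, 234.5), 7.382511615753174, 84.0, array([0.42073771, 0.37653443, 0.042     ]))
now [0.3998 0.2499 0.1525] psi 3.1415 w 0.999 F [0.6 0.4 0.4] gf 0.0 t 4.125
dx 0.006 dy 0.000 dz 0.285 yaw -0.000
```

Request:
{"method": "send_rows", "body": {"increments": [{"dx":0.006,"dy":0,"dz":0.1,"yaw":0,"claw":-1},{"dx":0.006,"dy":0,"dz":0.2,"yaw":0,"claw":-1},{"dx":0.006,"dy":0,"dz":0.25,"yaw":0,"claw":-1},{"dx":0.006,"dy":0,"dz":0.285,"yaw":0,"claw":-1},{"dx":0.006,"dy":0,"dz":0.285,"yaw":0,"claw":-1},{"dx":0.006,"dy":0,"dz":0.285,"yaw":0,"claw":0.6},{"dx":0.006,"dy":0,"dz":0.285,"yaw":0,"claw":0.6},{"dx":0.006,"dy":0,"dz":0.285,"yaw":0,"claw":0.6},{"dx":0.006,"dy":0,"dz":0.285,"yaw":0,"claw":0.6},{"dx":0.006,"dy":0,"dz":0.285,"yaw":0,"claw":0.6},{"dx":0.006,"dy":0,"dz":0.285,"yaw":0,"claw":0.6},{"dx":0.006,"dy":0,"dz":0.285,"yaw":0,"claw":0.6}]}}

```text
time: 5.62
tool_pos: [0.3972, 0.2513, 0.0107]
tool_rot: [0.002, -0.001, 1.0, 0.001]
contact_force: [1.4, 0.9, 6.3]
gripper_width: 0.595
grasp_force: 62.7
```

Request:
{"method": "send_rows", "body": {"increments": [{"dx":0.0,"dy":0,"dz":-0.1,"yaw":0,"claw":0.6},{"dx":0.0,"dy":0,"dz":-0.22,"yaw":0,"claw":0.6},{"dx":-0.31,"dy":-0.393,"dz":-0.26,"yaw":0,"claw":0.6},{"dx":-0.31,"dy":-0.393,"dz":-0.26,"yaw":0,"claw":0.6},{"dx":-0.31,"dy":-0.393,"dz":-0.26,"yaw":0,"claw":0.6},{"dx":-0.31,"dy":-0.393,"dz":-0.26,"yaw":0,"claw":0.6},{"dx":-0.31,"dy":-0.393,"dz":-0.26,"yaw":0,"claw":0.6},{"dx":-0.31,"dy":-0.393,"dz":-0.26,"yaw":0,"claw":0.6},{"dx":-0.31,"dy":-0.393,"dz":-0.26,"yaw":0,"claw":0.6}]}}

```text
time: 6.75
tool_pos: [0.5499, 0.0555, 0.1382]
tool_rot: [-0.001, -0.002, 1.0, 0.0]
contact_force: [-0.8, -1.0, -1.2]
gripper_width: 0.592
grasp_force: 63.0
```

```bash
python3 - <<'E'
from h import *
M,K=wcam(); im=save('wrist','w3'); np.savez('w3.npz',M=M,K=K); go((.552,.0535,.015,np.pi))
for j in jars(save('top','t2')): print(j)
E
```

```text
now [0.55   0.0556 0.1384] psi 3.1455 w 0.597 F [-0.4  1.1 -0.2] gf 45.9 t 6.8
dx -0.004 dy -0.004 dz 0.247 yaw 0.003
((221.22825622558594, 236.13043212890625), 8.066642761230469, 179.5, array([0.41579571, 0.37413575, 0.042     ]))
```

View pics/w3.png

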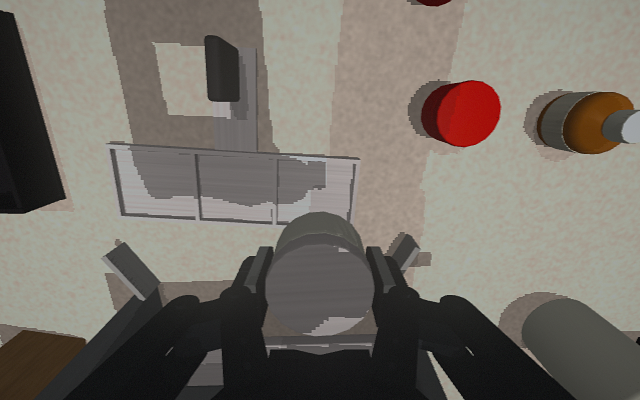

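The held jar is upright. The +y pocket is bounded by about (277,153), (358,159), (350,226) and (276,222).

```bash
python3 - <<'E'
from h import *
np.set_printoptions(precision=4,suppress=True)
d=np.load('w3.npz')
for n,z,ps in [('pan',.011,[(108,143),(359,158)]),('pocket',.011,[(277,153),(358,159),(350,226),(276,222)]),('jar lid',.138+.042-.01,[(319,284)])]:
    q=np.array([wray(d['M'],d['K'],p,z)[:2] for p in ps]);print(n,q,q.mean(0))
E
```

```text
pan [[ 0.5031 -0.1412]
 [ 0.5164  0.0928]] [ 0.5097 -0.0242]
pocket [[0.5119 0.0154]
 [0.5173 0.0919]
 [0.5866 0.087 ]
 [0.5824 0.0113]] [0.5495 0.0514]
jar lid [[0.5441 0.055 ]] [0.5441 0.055 ]
```

Request:
{"method": "send_rows", "body": {"increments": [{"dx":-0.008,"dy":-0.005,"dz":0.1,"yaw":0,"claw":0.6},{"dx":-0.008,"dy":-0.005,"dz":0.18,"yaw":0,"claw":0.6},{"dx":-0.008,"dy":-0.005,"dz":0.22,"yaw":0,"claw":0.6},{"dx":-0.008,"dy":-0.005,"dz":0.245,"yaw":0,"claw":0.6},{"dx":-0.008,"dy":-0.005,"dz":0.246,"yaw":0,"claw":0.6},{"dx":-0.008,"dy":-0.005,"dz":0.246,"yaw":0,"claw":0.6}]}}

```text
time: 7.6
tool_pos: [0.5562, 0.052, 0.0173]
tool_rot: [0.001, -0.001, 1.0, -0.0]
contact_force: [-0.6, -0.1, -1.7]
gripper_width: 0.59
grasp_force: 64.6
```

Request:
{"method": "send_rows", "body": {"increments": [{"dx":0,"dy":0,"dz":0.004,"yaw":0,"claw":0.6},{"dx":0,"dy":0,"dz":0.004,"yaw":0,"claw":-1},{"dx":0,"dy":0,"dz":0.004,"yaw":0,"claw":-1},{"dx":0,"dy":0,"dz":0.004,"yaw":0,"claw":-1},{"dx":0,"dy":0,"dz":0.004,"yaw":0,"claw":-1},{"dx":0,"dy":0,"dz":0.004,"yaw":0,"claw":-1},{"dx":0,"dy":0,"dz":-0.1,"yaw":0,"claw":-1},{"dx":0,"dy":0,"dz":-0.22,"yaw":0,"claw":-1},{"dx":0.28,"dy":0.64,"dz":-0.24,"yaw":0,"claw":-1},{"dx":0.28,"dy":0.64,"dz":-0.24,"yaw":0,"claw":-1},{"dx":0.28,"dy":0.64,"dz":-0.24,"yaw":0,"claw":-1},{"dx":0.28,"dy":0.64,"dz":-0.24,"yaw":0,"claw":-1},{"dx":0.28,"dy":0.64,"dz":-0.24,"yaw":0,"claw":-1},{"dx":0.28,"dy":0.64,"dz":-0.24,"yaw":0,"claw":-1},{"dx":0.28,"dy":0.64,"dz":-0.24,"yaw":0,"claw":-1},{"dx":0.28,"dy":0.64,"dz":-0.24,"yaw":0,"claw":-1},{"dx":0.28,"dy":0.64,"dz":-0.24,"yaw":0,"claw":-1}]}}

```text
time: 9.72
tool_pos: [0.4148, 0.3706, 0.1357]
tool_rot: [-0.0, -0.0, 1.0, -0.0]
contact_force: [1.1, -0.2, -0.5]
gripper_width: 1.0
grasp_force: 0.0
```

```bash
python3 - <<'E'
from h import *
np.set_printoptions(precision=4,suppress=True)
M,K=wcam(); im=save('wrist','w4'); t=save('top','t3'); go((.4145,.372,.01,np.pi))
m=whites(im)
m=cv2.morphologyEx(m,cv2.MORPH_OPEN,np.ones((7,7)))
for c in cv2.findContours(m,0,2)[0]:
    if cv2.contourArea(c)>400:
        (u,v),r=cv2.minEnclosingCircle(c); print((u,v),r,cv2.contourArea(c),wray(M,K,(u,v),.042))
t=t[150:260,200:400]; w=im[::2,::2]
cv2.imwrite('pics/d3.png',np.vstack([cv2.resize(t,(640,352),interpolation=cv2.INTER_CUBIC),cv2.resize(w,(384,240))[:,:].repeat(1,1) if 0 else np.hstack([cv2.resize(w,(384,240)),np.zeros((240,256,3),np.uint8)])])[:,:,::-1])
E
```

```text
now [0.4148 0.3707 0.1358] psi 3.1421 w 1.0 F [-0.3  1.2 -0.5] gf 0.0 t 9.825
dx 0.001 dy 0.003 dz 0.252 yaw 0.000
```

View pics/d3.png

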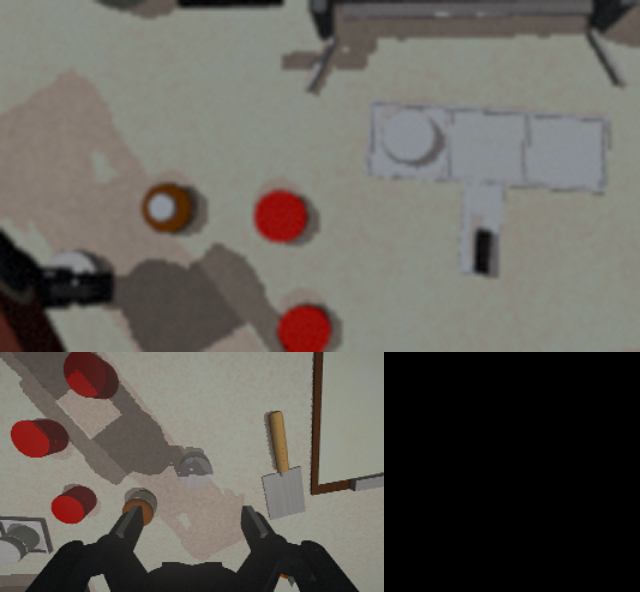

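Jar A stands in the +y pocket. Jar B lies right below the tool (wrist about (325,195)), so I grasp it.

Request:
{"method": "send_rows", "body": {"increments": [{"dx":0.001,"dy":0.004,"dz":0.1,"yaw":0,"claw":-1},{"dx":0.001,"dy":0.004,"dz":0.2,"yaw":0,"claw":-1},{"dx":0.001,"dy":0.004,"dz":0.252,"yaw":0,"claw":-1},{"dx":0.001,"dy":0.004,"dz":0.252,"yaw":0,"claw":-1},{"dx":0.001,"dy":0.004,"dz":0.252,"yaw":0,"claw":-1},{"dx":0.001,"dy":0.004,"dz":0.252,"yaw":0,"claw":0.6},{"dx":0.001,"dy":0.004,"dz":0.252,"yaw":0,"claw":0.6},{"dx":0.001,"dy":0.004,"dz":0.252,"yaw":0,"claw":0.6},{"dx":0.001,"dy":0.004,"dz":0.252,"yaw":0,"claw":0.6},{"dx":0.001,"dy":0.004,"dz":0.252,"yaw":0,"claw":0.6},{"dx":0.001,"dy":0.004,"dz":0.252,"yaw":0,"claw":0.6},{"dx":0.001,"dy":0.004,"dz":0.252,"yaw":0,"claw":0.6}]}}

```text
time: 11.32
tool_pos: [0.415, 0.3745, 0.0117]
tool_rot: [0.001, -0.001, 1.0, 0.001]
contact_force: [-0.4, -0.1, 7.4]
gripper_width: 0.592
grasp_force: 63.0
```

Request:
{"method": "send_rows", "body": {"increments": [{"dx":0.0,"dy":0,"dz":-0.1,"yaw":0,"claw":0.6},{"dx":0.0,"dy":0,"dz":-0.22,"yaw":0,"claw":0.6},{"dx":-0.26,"dy":-0.956,"dz":-0.26,"yaw":0,"claw":0.6},{"dx":-0.26,"dy":-0.956,"dz":-0.26,"yaw":0,"claw":0.6},{"dx":-0.26,"dy":-0.956,"dz":-0.26,"yaw":0,"claw":0.6},{"dx":-0.26,"dy":-0.956,"dz":-0.26,"yaw":0,"claw":0.6},{"dx":-0.26,"dy":-0.956,"dz":-0.26,"yaw":0,"claw":0.6},{"dx":-0.26,"dy":-0.956,"dz":-0.26,"yaw":0,"claw":0.6},{"dx":-0.26,"dy":-0.956,"dz":-0.26,"yaw":0,"claw":0.6},{"dx":-0.26,"dy":-0.956,"dz":-0.26,"yaw":0,"claw":0.6},{"dx":-0.26,"dy":-0.956,"dz":-0.26,"yaw":0,"claw":0.6},{"dx":-0.26,"dy":-0.956,"dz":-0.26,"yaw":0,"claw":0.6},{"dx":-0.26,"dy":-0.956,"dz":-0.26,"yaw":0,"claw":0.6}]}}

```text
time: 12.95
tool_pos: [0.5443, -0.1026, 0.1393]
tool_rot: [-0.0, -0.002, 1.0, 0.0]
contact_force: [0.4, -0.4, -1.1]
gripper_width: 0.591
grasp_force: 63.0
```

```bash
python3 - <<'E'
from h import *
M,K=wcam(); im=save('wrist','w5'); np.savez('w5.npz',M=M,K=K); go((.543,-.1035,.015,np.pi))
E
```

```text
now [ 0.5444 -0.1026  0.1395] psi 3.1458 w 0.591 F [ 0.1 -0.3 -0.5] gf 63.0 t 13.0
dx 0.003 dy -0.002 dz 0.249 yaw 0.003
```

View pics/w5.png

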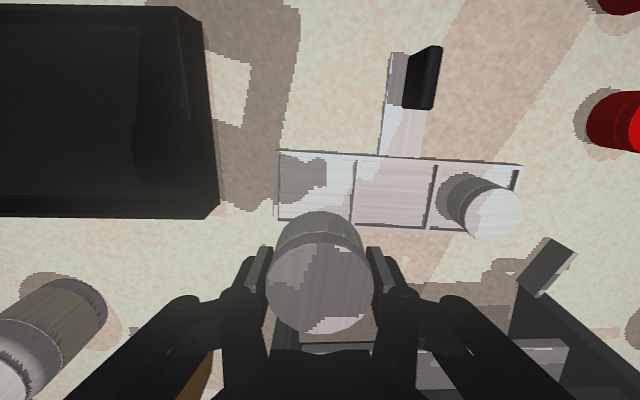

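```bash
python3 - <<'E'
from h import *
np.set_printoptions(precision=4,suppress=True)
d=np.load('w5.npz')
for n,z,ps in [('pan',.011,[(277,150),(521,165)]),('pocket',.011,[(279,151),(355,157),(354,226),(278,221)]),('jar lid',.1395+.032,[(320,286)]),('jarA',.046,[(493,212)]),('tote',.045,[(178,7),(219,200)])]:
    q=np.array([wray(d['M'],d['K'],p,z)[:2] for p in ps]);print(n,q,q.mean(0))
E
```

```text
pan [[ 0.5037 -0.1427]
 [ 0.5172  0.0904]] [ 0.5104 -0.0261]
pocket [[ 0.5046 -0.1408]
 [ 0.51   -0.069 ]
 [ 0.5815 -0.0668]
 [ 0.5761 -0.1448]] [ 0.543  -0.1054]
jar lid [[ 0.5393 -0.1026]] [ 0.5393 -0.1026]
jarA [[0.5519 0.0504]] [0.5519 0.0504]
tote [[ 0.3973 -0.2035]
 [ 0.5419 -0.1902]] [ 0.4696 -0.1969]
```

Request:
{"method": "send_rows", "body": {"increments": [{"dx":-0.006,"dy":-0.004,"dz":0.1,"yaw":0,"claw":0.6},{"dx":-0.006,"dy":-0.004,"dz":0.18,"yaw":0,"claw":0.6},{"dx":-0.006,"dy":-0.004,"dz":0.22,"yaw":0,"claw":0.6},{"dx":-0.006,"dy":-0.004,"dz":0.248,"yaw":0,"claw":0.6},{"dx":-0.006,"dy":-0.004,"dz":0.248,"yaw":0,"claw":0.6},{"dx":-0.006,"dy":-0.004,"dz":0.248,"yaw":0,"claw":0.6},{"dx":-0.006,"dy":-0.004,"dz":0.248,"yaw":0,"claw":-1},{"dx":-0.006,"dy":-0.004,"dz":0.248,"yaw":0,"claw":-1},{"dx":-0.006,"dy":-0.004,"dz":0.248,"yaw":0,"claw":-1},{"dx":-0.006,"dy":-0.004,"dz":0.248,"yaw":0,"claw":-1},{"dx":-0.006,"dy":-0.004,"dz":0.248,"yaw":0,"claw":-1},{"dx":-0.006,"dy":-0.004,"dz":0.1,"yaw":0,"claw":-1},{"dx":-0.006,"dy":-0.004,"dz":0.0,"yaw":0,"claw":-1},{"dx":0.2,"dy":0.164,"dz":0.0,"yaw":0.04,"claw":-1},{"dx":0.2,"dy":0.164,"dz":0.0,"yaw":0.04,"claw":-1},{"dx":0.2,"dy":0.164,"dz":0.0,"yaw":0.04,"claw":-1},{"dx":0.2,"dy":0.164,"dz":0.0,"yaw":0.04,"claw":-1},{"dx":0.2,"dy":0.164,"dz":0.0,"yaw":0.04,"claw":-1}]}}

```text
time: 15.25
tool_pos: [0.4458, -0.023, 0.1405]
tool_rot: [0.001, 0.029, 1.0, -0.0]
contact_force: [0.1, 0.1, -0.3]
gripper_width: 1.001
grasp_force: 0.0
```

```bash
python3 - <<'E'
from h import *
M,K=wcam(); im=save('wrist','w6'); np.savez('w6.npz',M=M,K=K); go((.444,-.0205,.025,np.pi-.06))
t=save('top','t4')[150:260,200:400]
cv2.imwrite('pics/d6.png',np.vstack([cv2.resize(t,(400,220),interpolation=cv2.INTER_CUBIC),cv2.resize(im,(400,250))])[:,:,::-1])
E
```

```text
now [ 0.4458 -0.023   0.1403] psi 3.0829 w 0.997 F [-0.3  0.9  1. ] gf 0.0 t 15.3
dx 0.004 dy 0.005 dz 0.231 yaw 0.001
```

View pics/d6.png

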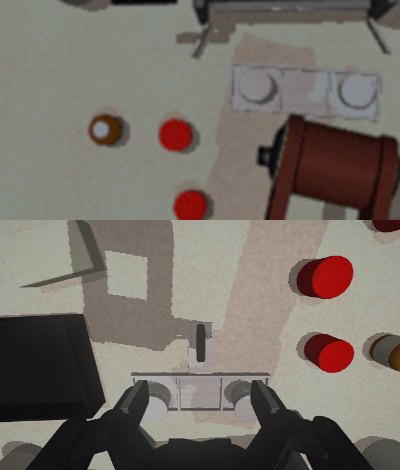

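Request:
{"method": "send_rows", "body": {"increments": [{"dx":0.004,"dy":0.005,"dz":0.1,"yaw":0,"claw":-1},{"dx":0.004,"dy":0.005,"dz":0.2,"yaw":0,"claw":-1},{"dx":0.004,"dy":0.005,"dz":0.244,"yaw":0,"claw":-1},{"dx":0.004,"dy":0.005,"dz":0.244,"yaw":0,"claw":-1},{"dx":0.004,"dy":0.005,"dz":0.244,"yaw":0,"claw":1},{"dx":0.004,"dy":0.005,"dz":0.244,"yaw":0,"claw":1},{"dx":0.004,"dy":0.005,"dz":0.244,"yaw":0,"claw":1},{"dx":0.004,"dy":0.005,"dz":0.244,"yaw":0,"claw":1},{"dx":0.004,"dy":0.005,"dz":0.244,"yaw":0,"claw":1},{"dx":0.004,"dy":0.005,"dz":0.244,"yaw":0,"claw":1},{"dx":0.004,"dy":0.005,"dz":0.244,"yaw":0,"claw":1},{"dx":0.004,"dy":0.005,"dz":0.244,"yaw":0,"claw":1}]}}

```text
time: 16.85
tool_pos: [0.4434, -0.02, 0.0186]
tool_rot: [0.001, 0.029, 1.0, -0.0]
contact_force: [-1.8, -1.8, 5.6]
gripper_width: 0.129
grasp_force: 59.5
```

```bash
python3 - <<'E'
from h import *
go((.455,-.009,.018,np.pi+.03))
E
```

```text
now [ 0.4434 -0.02    0.0186] psi 3.0838 w 0.129 F [-1.8 -1.8  5.6] gf 59.5 t 16.85
dx -0.022 dy 0.023 dz 0.001 yaw -0.059
```

Request:
{"method": "send_rows", "body": {"increments": [{"dx":-0.004,"dy":0.006,"dz":0,"yaw":-0.01,"claw":1},{"dx":-0.008,"dy":0.01,"dz":0,"yaw":-0.02,"claw":1},{"dx":-0.012,"dy":0.014,"dz":0,"yaw":-0.03,"claw":1},{"dx":-0.016,"dy":0.018,"dz":0,"yaw":-0.04,"claw":1},{"dx":-0.02,"dy":0.021,"dz":0,"yaw":-0.05,"claw":1},{"dx":-0.022,"dy":0.023,"dz":0,"yaw":-0.06,"claw":1},{"dx":-0.022,"dy":0.023,"dz":0,"yaw":-0.06,"claw":1},{"dx":-0.022,"dy":0.023,"dz":0,"yaw":-0.06,"claw":1}]}}

```text
time: 17.85
tool_pos: [0.4553, -0.0093, 0.0186]
tool_rot: [0.001, -0.016, 1.0, -0.001]
contact_force: [-0.2, -2.1, 4.8]
gripper_width: 0.135
grasp_force: 59.5
```

```bash
python3 - <<'E'
from h import *
M,K=wcam(); im=save('wrist','w7'); np.savez('w7.npz',M=M,K=K); go((.593,-.005,.018,np.pi+.03))
t=save('top','t5')[90:240,250:420]
cv2.imwrite('pics/d7.png',np.vstack([cv2.resize(t,(340,300),interpolation=cv2.INTER_CUBIC),cv2.resize(im[100:],(480,225))[:,70:410]])[:,:,::-1])
E
```

```text
now [ 0.4553 -0.0094  0.0186] psi 3.1733 w 0.133 F [-0.3 -3.7  4.8] gf 59.5 t 17.9
dx -0.276 dy 0.000 dz 0.001 yaw 0.001
```

View pics/d7.png

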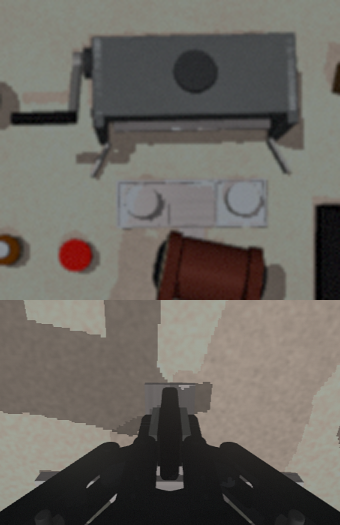

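Both jars are in pockets and the tray is aligned with the guides (pan 118–267 px, guide tips 97 and 288 in the upper crop). I slide it in.

Request:
{"method": "send_rows", "body": {"increments": [{"dx":-0.02,"dy":0,"dz":0,"yaw":0,"claw":1},{"dx":-0.045,"dy":0,"dz":0,"yaw":0,"claw":1},{"dx":-0.07,"dy":0,"dz":0,"yaw":0,"claw":1},{"dx":-0.095,"dy":0,"dz":0,"yaw":0,"claw":1},{"dx":-0.12,"dy":0,"dz":0,"yaw":0,"claw":1},{"dx":-0.14,"dy":0,"dz":0,"yaw":0,"claw":1},{"dx":-0.16,"dy":0,"dz":0,"yaw":0,"claw":1},{"dx":-0.18,"dy":0,"dz":0,"yaw":0,"claw":1},{"dx":-0.2,"dy":0,"dz":0,"yaw":0,"claw":1},{"dx":-0.22,"dy":0,"dz":0,"yaw":0,"claw":1},{"dx":-0.24,"dy":0,"dz":0,"yaw":0,"claw":1},{"dx":-0.24,"dy":0,"dz":0,"yaw":0,"claw":1}]}}

```text
time: 19.45
tool_pos: [0.5753, -0.0048, 0.0186]
tool_rot: [0.001, -0.016, 1.0, 0.0]
contact_force: [-1.2, -0.2, 6.3]
gripper_width: 0.137
grasp_force: 59.6
```

Request:
{"method": "send_rows", "body": {"increments": [{"dx":-0.008,"dy":0,"dz":0,"yaw":0,"claw":1},{"dx":-0.016,"dy":0,"dz":0,"yaw":0,"claw":1},{"dx":-0.022,"dy":0,"dz":0,"yaw":0,"claw":1},{"dx":-0.022,"dy":0,"dz":0,"yaw":0,"claw":1}]}}

```text
time: 19.95
tool_pos: [0.5848, -0.0045, 0.0186]
tool_rot: [-0.001, -0.016, 1.0, 0.0]
contact_force: [-5.7, -0.3, 9.5]
gripper_width: 0.133
grasp_force: 60.3
```

Request:
{"method": "send_rows", "body": {"increments": [{"dx":-0.004,"dy":0,"dz":0,"yaw":0,"claw":1},{"dx":-0.006,"dy":0,"dz":0,"yaw":0,"claw":1},{"dx":-0.006,"dy":0,"dz":0,"yaw":0,"claw":1}]}}

```text
time: 20.32
tool_pos: [0.5874, -0.0044, 0.0186]
tool_rot: [-0.001, -0.016, 1.0, 0.0]
contact_force: [-8.5, -1.2, 11.7]
gripper_width: 0.134
grasp_force: 60.3
```

Request:
{"method": "send_rows", "body": {"increments": [{"dx":-0.004,"dy":0,"dz":0,"yaw":0,"claw":1},{"dx":-0.006,"dy":0,"dz":0,"yaw":0,"claw":1},{"dx":-0.006,"dy":0,"dz":0,"yaw":0,"claw":1}]}}

```text
time: 20.7
tool_pos: [0.5904, -0.0043, 0.0186]
tool_rot: [-0.001, -0.016, 1.0, 0.0]
contact_force: [-8.1, -0.3, 11.3]
gripper_width: 0.133
grasp_force: 60.3
```

Request:
{"method": "send_rows", "body": {"increments": [{"dx":-0.004,"dy":0,"dz":0,"yaw":0,"claw":1},{"dx":-0.008,"dy":0,"dz":0,"yaw":0,"claw":1},{"dx":-0.008,"dy":0,"dz":0,"yaw":0,"claw":1}]}}

```text
time: 21.08
tool_pos: [0.5946, -0.0041, 0.0186]
tool_rot: [-0.001, -0.016, 1.0, 0.0]
contact_force: [-7.3, -0.5, 10.6]
gripper_width: 0.134
grasp_force: 60.2
```

Request:
{"method": "send_rows", "body": {"increments": [{"dx":-0.004,"dy":0,"dz":0,"yaw":0,"claw":1},{"dx":-0.008,"dy":0,"dz":0,"yaw":0,"claw":1},{"dx":-0.008,"dy":0,"dz":0,"yaw":0,"claw":1}]}}

```text
time: 21.45
tool_pos: [0.5968, -0.0043, 0.0185]
tool_rot: [-0.004, -0.016, 1.0, -0.0]
contact_force: [-13.9, -1.9, 16.5]
gripper_width: 0.134
grasp_force: 61.1
```

```bash
python3 - <<'E'
from h import *
go((.593,-.005,.018,np.pi+.03))
s=save('scene','s1')[170:320,170:370]; t=save('top','t6')[90:240,240:420]
cv2.imwrite('pics/d8.png',np.hstack([cv2.resize(s,(400,300)),cv2.resize(t,(360,300))])[:,:,::-1])
E
```

```text
now [ 0.5968 -0.0043  0.0185] psi 3.1744 w 0.134 F [-13.9  -1.9  16.5] gf 61.1 t 21.45
dx 0.008 dy -0.001 dz 0.001 yaw 0.002
```

View pics/d8.png

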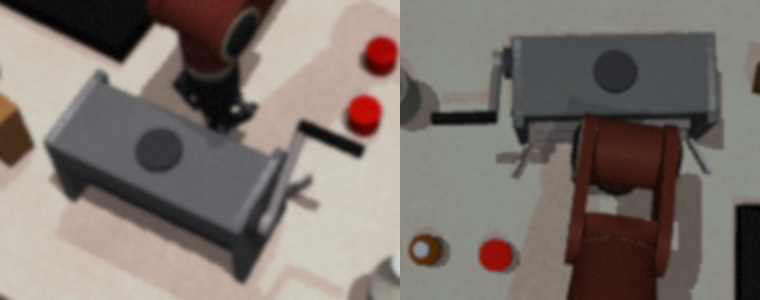

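Request:
{"method": "send_rows", "body": {"increments": [{"dx":-0.004,"dy":0,"dz":0,"yaw":0,"claw":1},{"dx":-0.006,"dy":0,"dz":0,"yaw":0,"claw":1},{"dx":-0.006,"dy":0,"dz":0,"yaw":0,"claw":1},{"dx":-0.006,"dy":0,"dz":0,"yaw":0,"claw":1}]}}

```text
time: 22.05
tool_pos: [0.5971, -0.0046, 0.0185]
tool_rot: [-0.007, -0.017, 1.0, -0.0]
contact_force: [-25.1, -4.1, 23.0]
gripper_width: 0.137
grasp_force: 62.4
```

The tray is hard against its stop (25 N, no more travel) and the lever is raised. I ease off, release and rise.

Request:
{"method": "send_rows", "body": {"increments": [{"dx":0.006,"dy":0,"dz":0,"yaw":0,"claw":1},{"dx":0.006,"dy":0,"dz":0,"yaw":0,"claw":1},{"dx":0.006,"dy":0,"dz":0,"yaw":0,"claw":-0.2},{"dx":0.006,"dy":0,"dz":0,"yaw":0,"claw":-0.2},{"dx":0.006,"dy":0,"dz":0,"yaw":0,"claw":-0.2},{"dx":0.006,"dy":0,"dz":0,"yaw":0,"claw":-0.2},{"dx":0.006,"dy":0,"dz":0,"yaw":0,"claw":-0.2},{"dx":0.006,"dy":0,"dz":-0.05,"yaw":0,"claw":-0.2},{"dx":0.006,"dy":0,"dz":-0.15,"yaw":0,"claw":-0.2},{"dx":0.006,"dy":0,"dz":-0.25,"yaw":0,"claw":1},{"dx":0.106,"dy":0,"dz":-0.4,"yaw":0,"claw":1},{"dx":0.206,"dy":0,"dz":-0.56,"yaw":0,"claw":1},{"dx":0.206,"dy":0,"dz":-0.56,"yaw":0,"claw":1},{"dx":0.206,"dy":0,"dz":-0.56,"yaw":0,"claw":1}]}}

```text
time: 23.8
tool_pos: [0.5004, -0.0076, 0.3045]
tool_rot: [0.006, -0.016, 1.0, -0.001]
contact_force: [-0.0, -0.2, 0.3]
gripper_width: -0.002
grasp_force: 0.0
```

```bash
python3 - <<'E'
from h import *
M,K=wcam(); im=save('wrist','w9'); np.savez('w9.npz',M=M,K=K); cv2.imwrite('pics/w9b.png',im[:,:,::-1]);save('top','t7'); go((.655,.203,.30,np.pi+.03))
E
```

```text
now [ 0.4995 -0.0074  0.2986] psi 3.1737 w 0.0 F [-0.4 -0.2 -0.1] gf 0.0 t 23.9
dx -0.324 dy 0.411 dz -0.003 yaw 0.001
```

View pics/w9.png

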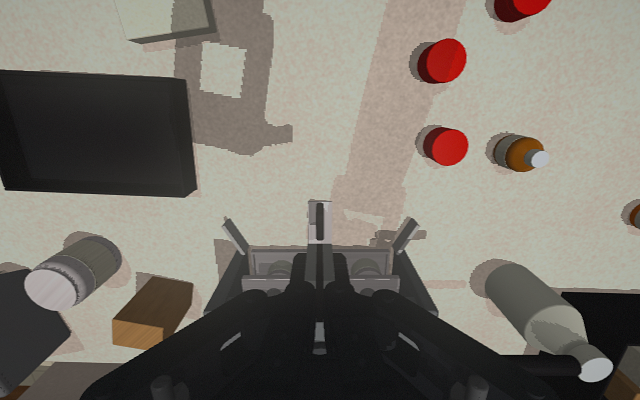

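Tray with both jars sits in the press, fin at (320,222), and the lever grip is up at about (545,363). Now the lever: move over it.

Request:
{"method": "send_rows", "body": {"increments": [{"dx":0.0,"dy":0.41,"dz":0,"yaw":0,"claw":1},{"dx":0.0,"dy":0.41,"dz":0,"yaw":0,"claw":1},{"dx":0.0,"dy":0.41,"dz":0,"yaw":0,"claw":1},{"dx":0.0,"dy":0.41,"dz":0,"yaw":0,"claw":1},{"dx":-0.324,"dy":0.411,"dz":0,"yaw":0,"claw":1},{"dx":-0.324,"dy":0.411,"dz":0,"yaw":0,"claw":1},{"dx":-0.324,"dy":0.411,"dz":0,"yaw":0,"claw":1},{"dx":-0.324,"dy":0.411,"dz":0,"yaw":0,"claw":1},{"dx":-0.324,"dy":0.411,"dz":0,"yaw":0,"claw":1}]}}

```text
time: 25.02
tool_pos: [0.6541, 0.2026, 0.2961]
tool_rot: [-0.002, -0.016, 1.0, -0.0]
contact_force: [0.1, 0.3, -0.2]
gripper_width: -0.002
grasp_force: 0.0
```

```bash
python3 - <<'E'
from h import *
np.set_printoptions(precision=4,suppress=True)
d=np.load('w9.npz'); print('fin',wray(d['M'],d['K'],(320,222),.056),'grip',wray(d['M'],d['K'],(549,364),.239))
L=[]
for a in np.array([-.05,.1,.25,.4,.55,.7,.85,.95,1.0]): L.append((.748-.13*np.cos(.75-a),.203,.150+.13*np.sin(.75-a)+.009,np.pi+.03))
go(*L)
E
```

```text
fin [ 0.5885 -0.0044  0.056 ] grip [0.6482 0.2171 0.239 ]
now [0.6541 0.2026 0.2961] psi 3.1732 w -0.002 F [ 0.1  0.3 -0.2] gf 0.0 t 25.025
dx -0.007 dy 0.001 dz 0.088 yaw 0.001
dx 0.019 dy 0.001 dz 0.117 yaw 0.001
dx 0.040 dy 0.002 dz 0.149 yaw 0.001
dx 0.056 dy 0.003 dz 0.185 yaw 0.001
dx 0.067 dy 0.003 dz 0.222 yaw 0.001
dx 0.072 dy 0.003 dz 0.261 yaw 0.001
dx 0.071 dy 0.003 dz 0.300 yaw 0.001
dx 0.067 dy 0.003 dz 0.326 yaw 0.001
dx 0.064 dy 0.003 dz 0.338 yaw 0.001
```

Request:
{"method": "send_rows", "body": {"increments": [{"dx":-0.005,"dy":0,"dz":0.06,"yaw":0,"claw":1},{"dx":-0.005,"dy":0,"dz":0.088,"yaw":0,"claw":1},{"dx":0.01,"dy":0,"dz":0.103,"yaw":0,"claw":1},{"dx":0.02,"dy":0,"dz":0.117,"yaw":0,"claw":1},{"dx":0.03,"dy":0,"dz":0.133,"yaw":0,"claw":1},{"dx":0.04,"dy":0,"dz":0.149,"yaw":0,"claw":1},{"dx":0.04,"dy":0,"dz":0.149,"yaw":0,"claw":1},{"dx":0.04,"dy":0,"dz":0.149,"yaw":0,"claw":1}]}}

```text
time: 26.02
tool_pos: [0.6336, 0.2026, 0.2264]
tool_rot: [-0.0, -0.016, 1.0, -0.0]
contact_force: [-7.1, -2.7, 10.5]
gripper_width: 0.0
grasp_force: 4.6
```

```bash
python3 - <<'E'
from h import *
L=[]
for a in np.array([.25,.4,.55,.7,.85,.95,1.0]): L.append((.748-.13*np.cos(.75-a),.203,.150+.13*np.sin(.75-a)+.009,np.pi+.03))
go(*L)
t=save('top','t8')[90:240,220:400];s=save('scene','s8')[170:320,230:400]
cv2.imwrite('pics/d9.png',np.hstack([cv2.resize(t,(360,300)),cv2.resize(s,(340,300))])[:,:,::-1])
E
```

```text
now [0.6336 0.2026 0.2264] psi 3.1741 w 0.0 F [-7.1 -2.7 10.5] gf 4.6 t 26.025
dx -0.001 dy 0.001 dz 0.010 yaw 0.002
dx 0.015 dy 0.001 dz 0.046 yaw 0.002
dx 0.026 dy 0.002 dz 0.083 yaw 0.002
dx 0.031 dy 0.002 dz 0.122 yaw 0.002
dx 0.030 dy 0.002 dz 0.161 yaw 0.002
dx 0.026 dy 0.002 dz 0.187 yaw 0.002
dx 0.023 dy 0.002 dz 0.199 yaw 0.002
```

View pics/d9.png

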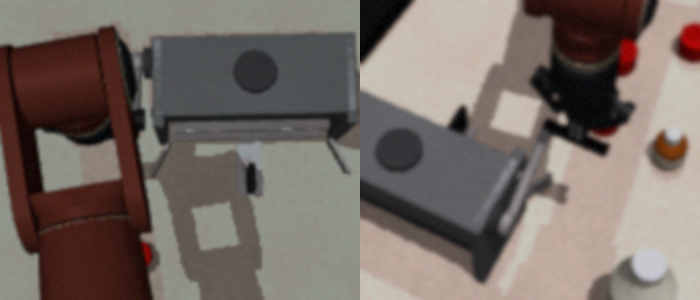

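Request:
{"method": "send_rows", "body": {"increments": [{"dx":0.008,"dy":0,"dz":0.02,"yaw":0,"claw":1},{"dx":0.015,"dy":0,"dz":0.04,"yaw":0,"claw":1},{"dx":0.021,"dy":0,"dz":0.06,"yaw":0,"claw":1},{"dx":0.026,"dy":0,"dz":0.078,"yaw":0,"claw":1},{"dx":0.029,"dy":0,"dz":0.097,"yaw":0,"claw":1},{"dx":0.031,"dy":0,"dz":0.116,"yaw":0,"claw":1},{"dx":0.031,"dy":0,"dz":0.135,"yaw":0,"claw":1},{"dx":0.03,"dy":0,"dz":0.155,"yaw":0,"claw":1},{"dx":0.027,"dy":0,"dz":0.172,"yaw":0,"claw":1},{"dx":0.026,"dy":0,"dz":0.184,"yaw":0,"claw":1},{"dx":0.026,"dy":0,"dz":0.184,"yaw":0,"claw":1}]}}

```text
time: 27.5
tool_pos: [0.621, 0.2028, 0.1335]
tool_rot: [-0.001, -0.016, 1.0, 0.0]
contact_force: [-5.0, -0.7, 8.9]
gripper_width: -0.005
grasp_force: 4.2
```

Request:
{"method": "send_rows", "body": {"increments": [{"dx":0,"dy":0,"dz":0.008,"yaw":0,"claw":1},{"dx":0,"dy":0,"dz":0.012,"yaw":0,"claw":1},{"dx":0,"dy":0,"dz":0.012,"yaw":0,"claw":1}]}}

```text
time: 27.88
tool_pos: [0.6214, 0.2029, 0.1322]
tool_rot: [-0.0, -0.016, 1.0, 0.0]
contact_force: [-14.3, -2.7, 24.0]
gripper_width: -0.001
grasp_force: 12.0
```

The force jumped to 24 N at z=0.132, so the lever is on its stop. I let it back up along the arc.

Request:
{"method": "send_rows", "body": {"increments": [{"dx":0,"dy":0,"dz":0,"yaw":0,"claw":1},{"dx":0.002,"dy":0,"dz":-0.02,"yaw":0,"claw":1},{"dx":0.005,"dy":0,"dz":-0.045,"yaw":0,"claw":1},{"dx":0.006,"dy":0,"dz":-0.07,"yaw":0,"claw":1},{"dx":0.004,"dy":0,"dz":-0.095,"yaw":0,"claw":1},{"dx":0.0,"dy":0,"dz":-0.12,"yaw":0,"claw":1},{"dx":-0.008,"dy":0,"dz":-0.145,"yaw":0,"claw":1},{"dx":-0.018,"dy":0,"dz":-0.17,"yaw":0,"claw":1},{"dx":-0.03,"dy":0,"dz":-0.195,"yaw":0,"claw":1},{"dx":-0.045,"dy":0,"dz":-0.22,"yaw":0,"claw":1},{"dx":-0.06,"dy":0,"dz":-0.24,"yaw":0,"claw":1},{"dx":-0.06,"dy":0,"dz":-0.3,"yaw":0,"claw":1},{"dx":-0.06,"dy":0,"dz":-0.34,"yaw":0,"claw":1},{"dx":0.24,"dy":0,"dz":-0.34,"yaw":0,"claw":1},{"dx":0.24,"dy":0,"dz":-0.34,"yaw":0,"claw":1},{"dx":0.24,"dy":0,"dz":-0.34,"yaw":0,"claw":-0.2},{"dx":0.24,"dy":-0.41,"dz":-0.34,"yaw":0,"claw":-0.2},{"dx":0.24,"dy":-0.41,"dz":-0.34,"yaw":0,"claw":-0.2},{"dx":0.24,"dy":-0.41,"dz":-0.34,"yaw":0,"claw":-0.2},{"dx":0.24,"dy":-0.41,"dz":-0.34,"yaw":0,"claw":-0.2}]}}

```text
time: 30.38
tool_pos: [0.5077, -0.0093, 0.2948]
tool_rot: [-0.001, -0.014, 1.0, -0.0]
contact_force: [-0.1, -0.3, -0.8]
gripper_width: 0.601
grasp_force: 0.0
```

```bash
python3 - <<'E'
from h import *
M,K=wcam(); im=save('wrist','w10'); np.savez('w10.npz',M=M,K=K); t=save('top','t10'); go((.597,-.0046,.0185,np.pi+.03))
cv2.imwrite('pics/d10.png',np.hstack([cv2.resize(t[90:250,200:400],(375,300)),cv2.resize(im[150:330,180:420],(400,300))])[:,:,::-1])
f=((cv2.cvtColor(t,cv2.COLOR_RGB2GRAY)<50)*255).astype(np.uint8);q=np.zeros_like(f);q[140:156,252:289]=f[140:156,252:289]
c=max(cv2.findContours(q,0,2)[0],key=cv2.contourArea);print('lever',cv2.minAreaRect(c),'was 271.5,148')
E
```

```text
now [ 0.5081 -0.0078  0.2949] psi 3.1709 w 0.607 F [-0.3  0.5 -0.3] gf 0.0 t 30.475
dx -0.178 dy 0.001 dz 0.553 yaw -0.000
lever ((271.0306701660156, 148.45062255859375), (5.867915153503418, 32.144569396972656), 88.15238952636719) was 271.5,148
```

View pics/d10.png

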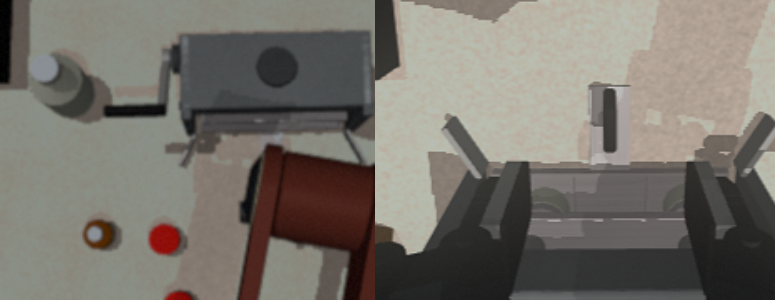

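The lever is back up at its old pixel place and the tray is still home with the fin at about (321,222). I re-grip the fin and draw it out.

Request:
{"method": "send_rows", "body": {"increments": [{"dx":-0.178,"dy":0.002,"dz":0.2,"yaw":0,"claw":-0.2},{"dx":-0.178,"dy":0.002,"dz":0.3,"yaw":0,"claw":-0.2},{"dx":-0.178,"dy":0.002,"dz":0.38,"yaw":0,"claw":-0.2},{"dx":-0.178,"dy":0.002,"dz":0.38,"yaw":0,"claw":-0.2},{"dx":-0.178,"dy":0.002,"dz":0.46,"yaw":0,"claw":-0.2},{"dx":-0.178,"dy":0.002,"dz":0.52,"yaw":0,"claw":-0.2},{"dx":-0.178,"dy":0.002,"dz":0.551,"yaw":0,"claw":-0.2},{"dx":-0.178,"dy":0.002,"dz":0.551,"yaw":0,"claw":-0.2},{"dx":-0.178,"dy":0.002,"dz":0.551,"yaw":0,"claw":1},{"dx":-0.178,"dy":0.002,"dz":0.551,"yaw":0,"claw":1},{"dx":-0.178,"dy":0.002,"dz":0.551,"yaw":0,"claw":1},{"dx":-0.178,"dy":0.002,"dz":0.551,"yaw":0,"claw":1},{"dx":-0.178,"dy":0.002,"dz":0.551,"yaw":0,"claw":1},{"dx":-0.178,"dy":0.002,"dz":0.551,"yaw":0,"claw":1}]}}

```text
time: 32.22
tool_pos: [0.5985, -0.0033, 0.0217]
tool_rot: [0.001, -0.016, 1.0, -0.0]
contact_force: [-2.3, -1.3, 6.5]
gripper_width: 0.131
grasp_force: 59.7
```

Request:
{"method": "send_rows", "body": {"increments": [{"dx":0.015,"dy":0,"dz":0,"yaw":0,"claw":1},{"dx":0.035,"dy":0,"dz":0,"yaw":0,"claw":1},{"dx":0.06,"dy":0,"dz":0,"yaw":0,"claw":1},{"dx":0.085,"dy":0,"dz":0,"yaw":0,"claw":1},{"dx":0.11,"dy":0,"dz":0,"yaw":0,"claw":1},{"dx":0.135,"dy":0,"dz":0,"yaw":0,"claw":1},{"dx":0.16,"dy":0,"dz":0,"yaw":0,"claw":1},{"dx":0.185,"dy":0,"dz":0,"yaw":0,"claw":1},{"dx":0.21,"dy":0,"dz":0,"yaw":0,"claw":1},{"dx":0.235,"dy":0,"dz":0,"yaw":0,"claw":1},{"dx":0.26,"dy":0,"dz":0,"yaw":0,"claw":1},{"dx":0.285,"dy":0,"dz":0,"yaw":0,"claw":1},{"dx":0.31,"dy":0,"dz":0,"yaw":0,"claw":1},{"dx":0.33,"dy":0,"dz":0,"yaw":0,"claw":1},{"dx":0.34,"dy":0,"dz":0,"yaw":0,"claw":1},{"dx":0.34,"dy":0,"dz":0,"yaw":0,"claw":1}]}}

```text
time: 34.22
tool_pos: [0.4288, -0.0084, 0.0216]
tool_rot: [0.002, -0.016, 1.0, -0.0]
contact_force: [1.5, -0.5, 8.7]
gripper_width: 0.13
grasp_force: 60.6
```

Request:
{"method": "send_rows", "body": {"increments": [{"dx":0,"dy":0,"dz":0,"yaw":0,"claw":-0.3},{"dx":0,"dy":0,"dz":0,"yaw":0,"claw":-0.3},{"dx":0,"dy":0,"dz":0,"yaw":0,"claw":-0.3},{"dx":0,"dy":0,"dz":0,"yaw":0,"claw":-0.3},{"dx":0,"dy":0,"dz":0,"yaw":0,"claw":-0.3},{"dx":0,"dy":0,"dz":-0.1,"yaw":0,"claw":-1},{"dx":0,"dy":0,"dz":-0.24,"yaw":0,"claw":-1},{"dx":0,"dy":0,"dz":-0.36,"yaw":0,"claw":-1},{"dx":0,"dy":0,"dz":-0.44,"yaw":0,"claw":-1},{"dx":0,"dy":0,"dz":-0.44,"yaw":0,"claw":-1}]}}

```text
time: 35.48
tool_pos: [0.4297, -0.0086, 0.2451]
tool_rot: [0.005, -0.016, 1.0, -0.001]
contact_force: [-0.8, -0.3, -0.3]
gripper_width: 1.002
grasp_force: 0.0
```

```bash
python3 - <<'E'
from h import *
M,K=wcam(); im=save('wrist','w11'); np.savez('w11.npz',M=M,K=K); t=save('top','t11'); go((.45,-.01,.3,np.pi+.03))
print(jars(t,.046,(310,170,400,215)))
cv2.imwrite('pics/d11.png',np.vstack([im,cv2.resize(t[90:240,230:486],(341,200)).repeat(1,0) if 0 else np.hstack([cv2.resize(t[90:240,230:486],(341,200)),np.zeros((200,299,3),np.uint8)])])[:,:,::-1])
E
```

```text
now [ 0.4274 -0.0082  0.2397] psi 3.1738 w 1.0 F [-0.7 -0.9 -0.8] gf 0.0 t 35.575
dx -0.045 dy -0.005 dz -0.121 yaw 0.001
[((362.0, 201.5), 22.74323081970215, 523.5, array([ 0.52785825, -0.05686314,  0.046     ]))]
```

View pics/d11.png

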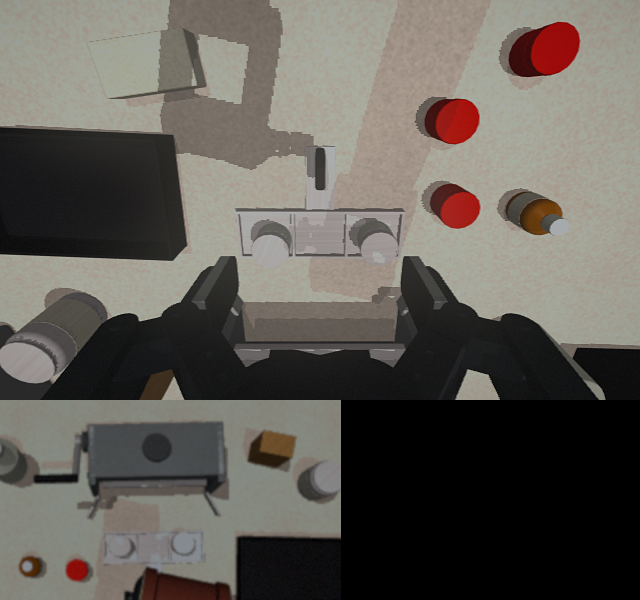

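Here the tray is clear of the guides. The jar lids are at (271,249) and (378,247), and the tote's near edge runs (173,134) to (187,247). I have now opened 16 pictures, which is over the 14 limit, so I work from numbers only from here.

```bash
python3 - <<'E'
from h import *
np.set_printoptions(precision=4,suppress=True)
d=np.load('w11.npz')
for n,z,ps in [('jars',.046,[(271,249),(378,247)]),('pan',.011,[(237,209),(404,209)]),('fin',.056,[(320,170)]),('tote',.045,[(173,134),(187,247)])]:
    print(n,np.array([wray(d['M'],d['K'],p,z)[:2] for p in ps]))
t=cv2.imread('pics/t11.png')
print('top jars',ray('top',(230+183*256/341,90+543*.75-300),.046),ray('top',(230+121*256/341,90+546*.75-300),.046))
go((.531,-.086,.14,np.pi+.03),(.531,-.086,.015,np.pi+.03))
E
```

```text
jars [[ 0.5369 -0.0704]
 [ 0.5292  0.0726]]
pan [[ 0.4948 -0.1228]
 [ 0.4871  0.1117]]
fin [[ 0.4241 -0.0085]]
tote [[ 0.3893 -0.1815]
 [ 0.5382 -0.1832]]
top jars [ 0.5412 -0.0734  0.046 ] [0.5323 0.0701 0.046 ]
now [ 0.4274 -0.0082  0.2397] psi 3.1738 w 1.0 F [-0.7 -0.9 -0.8] gf 0.0 t 35.575
dx -0.202 dy -0.162 dz 0.199 yaw 0.001
dx -0.202 dy -0.162 dz 0.449 yaw 0.001
```

Request:
{"method": "send_rows", "body": {"increments": [{"dx":-0.223,"dy":-0.135,"dz":0.1,"yaw":0,"claw":-1},{"dx":-0.223,"dy":-0.135,"dz":0.2,"yaw":0,"claw":-1},{"dx":-0.223,"dy":-0.135,"dz":0.25,"yaw":0,"claw":-1},{"dx":-0.223,"dy":-0.135,"dz":0.25,"yaw":0,"claw":-1},{"dx":-0.223,"dy":-0.135,"dz":0.34,"yaw":0,"claw":-1},{"dx":-0.223,"dy":-0.135,"dz":0.42,"yaw":0,"claw":-1},{"dx":-0.223,"dy":-0.135,"dz":0.446,"yaw":0,"claw":-1},{"dx":-0.223,"dy":-0.135,"dz":0.446,"yaw":0,"claw":-1},{"dx":-0.223,"dy":-0.135,"dz":0.446,"yaw":0,"claw":0.6},{"dx":-0.223,"dy":-0.135,"dz":0.446,"yaw":0,"claw":0.6},{"dx":-0.223,"dy":-0.135,"dz":0.446,"yaw":0,"claw":0.6},{"dx":-0.223,"dy":-0.135,"dz":0.446,"yaw":0,"claw":0.6},{"dx":-0.223,"dy":-0.135,"dz":0.446,"yaw":0,"claw":0.6},{"dx":-0.223,"dy":-0.135,"dz":0.446,"yaw":0,"claw":0.6},{"dx":-0.223,"dy":-0.135,"dz":0.446,"yaw":0,"claw":0.6}]}}

```text
time: 37.45
tool_pos: [0.5429, -0.0726, 0.0193]
tool_rot: [0.002, -0.016, 1.0, -0.001]
contact_force: [0.2, 0.2, 6.9]
gripper_width: 0.589
grasp_force: 63.0
```

Request:
{"method": "send_rows", "body": {"increments": [{"dx":0,"dy":0,"dz":-0.1,"yaw":0,"claw":0.6},{"dx":0,"dy":0,"dz":-0.22,"yaw":0,"claw":0.6},{"dx":0.152,"dy":-0.626,"dz":-0.24,"yaw":0,"claw":0.6},{"dx":0.152,"dy":-0.626,"dz":-0.24,"yaw":0,"claw":0.6},{"dx":0.152,"dy":-0.626,"dz":-0.24,"yaw":0,"claw":0.6},{"dx":0.152,"dy":-0.626,"dz":-0.24,"yaw":0,"claw":0.6},{"dx":0.152,"dy":-0.626,"dz":-0.24,"yaw":0,"claw":0.6},{"dx":0.152,"dy":-0.626,"dz":-0.24,"yaw":0,"claw":0.6},{"dx":0.152,"dy":-0.626,"dz":-0.24,"yaw":0,"claw":0.6},{"dx":0.152,"dy":-0.626,"dz":-0.24,"yaw":0,"claw":0.6},{"dx":0.152,"dy":-0.626,"dz":-0.24,"yaw":0,"claw":0.6}]}}

```text
time: 38.83
tool_pos: [0.4756, -0.3858, 0.1367]
tool_rot: [-0.0, -0.017, 1.0, 0.0]
contact_force: [0.6, 0.9, -1.3]
gripper_width: 0.59
grasp_force: 63.0
```

```bash
python3 - <<'E'
from h import *
go((.477,-.388,.0215,np.pi+.03)); save('top','t12'); save('wrist','w12')
im=cv2.imread('pics/w12.png'); g=cv2.cvtColor(im,cv2.COLOR_BGR2GRAY); print('held lid px brightness',g[250:320:10,290:350:10])
t=cv2.imread('pics/t12.png')[:,:,::-1].copy(); print(jars(t,.046,(310,170,400,215)))
E
```

```text
now [ 0.4756 -0.3858  0.1367] psi 3.1758 w 0.59 F [ 0.6  0.9 -1.3] gf 63.0 t 38.825
dx -0.003 dy -0.004 dz 0.230 yaw 0.003
held lid px brightness [[154 156 151 157 152 151]
 [156 155 156 158 157 154]
 [157 153 160 153 151 157]
 [156 157 158 157 156 155]
 [127 141 149 126 133 130]
 [129 131 129 129 130 131]
 [133 129 128 130 212 213]]
[((345.5, 202.5), 36.74924850463867, 1509.5, array([ 0.5240748, -0.0060023,  0.046    ]))]
```

Still holding; lower, release and rise.

Request:
{"method": "send_rows", "body": {"increments": [{"dx":-0.003,"dy":-0.004,"dz":0.1,"yaw":0,"claw":0.6},{"dx":-0.003,"dy":-0.004,"dz":0.18,"yaw":0,"claw":0.6},{"dx":-0.003,"dy":-0.004,"dz":0.215,"yaw":0,"claw":0.6},{"dx":-0.003,"dy":-0.004,"dz":0.23,"yaw":0,"claw":0.6},{"dx":-0.003,"dy":-0.004,"dz":0.232,"yaw":0,"claw":0.6},{"dx":-0.003,"dy":-0.004,"dz":0.232,"yaw":0,"claw":0.6}]}}

```text
time: 39.67
tool_pos: [0.4777, -0.3903, 0.0226]
tool_rot: [0.001, -0.016, 1.0, -0.001]
contact_force: [0.1, -0.0, -1.0]
gripper_width: 0.587
grasp_force: 63.1
```

Request:
{"method": "send_rows", "body": {"increments": [{"dx":0,"dy":0,"dz":0,"yaw":0,"claw":-1},{"dx":0,"dy":0,"dz":0,"yaw":0,"claw":-1},{"dx":0,"dy":0,"dz":0,"yaw":0,"claw":-1},{"dx":0,"dy":0,"dz":0,"yaw":0,"claw":-1},{"dx":0,"dy":0,"dz":0,"yaw":0,"claw":-1},{"dx":0,"dy":0,"dz":-0.1,"yaw":0,"claw":-1},{"dx":0,"dy":0,"dz":-0.22,"yaw":0,"claw":-1},{"dx":0,"dy":0.626,"dz":-0.44,"yaw":0,"claw":-1},{"dx":0,"dy":0.626,"dz":-0.44,"yaw":0,"claw":-1},{"dx":0,"dy":0.626,"dz":-0.44,"yaw":0,"claw":-1},{"dx":0,"dy":0.626,"dz":-0.44,"yaw":0,"claw":-1},{"dx":0,"dy":0.626,"dz":-0.44,"yaw":0,"claw":-1},{"dx":0,"dy":0.626,"dz":-0.44,"yaw":0,"claw":-1},{"dx":0,"dy":0.626,"dz":-0.44,"yaw":0,"claw":-1},{"dx":0,"dy":0.626,"dz":-0.44,"yaw":0,"claw":-1}]}}

```text
time: 41.55
tool_pos: [0.4664, -0.0775, 0.2398]
tool_rot: [-0.001, -0.016, 1.0, -0.0]
contact_force: [0.8, 0.3, 0.1]
gripper_width: 0.995
grasp_force: 0.0
```

```bash
python3 - <<'E'
from h import *
np.set_printoptions(precision=4,suppress=True)
M,K=wcam(); im=save('wrist','w13'); t=save('top','t13'); go((.533,.071,.14,np.pi+.03),(.533,.071,.0175,np.pi+.03))
g=cv2.cvtColor(t,cv2.COLOR_RGB2GRAY)
m=np.zeros_like(g); m[195:245,410:495]=(g[195:245,410:495]>80)*255
for c in cv2.findContours(m,0,2)[0]:
    if cv2.contourArea(c)>40: (u,v),r=cv2.minEnclosingCircle(c); print('tote jar',(u,v),r,ray('top',(u,v),.047))
# left jar: circle on wrist image
G=cv2.medianBlur(cv2.cvtColor(im,cv2.COLOR_RGB2GRAY),3)
c=cv2.HoughCircles(G,cv2.HOUGH_GRADIENT,1,15,param1=80,param2=18,minRadius=14,maxRadius=30)
for u,v,r in c[0][:12]:
    p=wray(M,K,(u,v),.046); 
    if .45<p[0]<.65 and -.15<p[1]<.15: print('c',u,v,r,p)
E
```

```text
now [ 0.4663 -0.0777  0.2397] psi 3.1718 w 1.005 F [-0.3 -0.8  0.1] gf 0.0 t 41.65
dx -0.142 dy 0.293 dz 0.199 yaw 0.000
dx -0.142 dy 0.293 dz 0.444 yaw 0.000
tote jar (470.4166564941406, 219.4166717529297) 8.632246971130371 [ 0.4773 -0.3904  0.047 ]
c 419.5 215.5 18.3 [0.5145 0.0505 0.046 ]
c 500.5 183.5 16.0 [0.4697 0.1429 0.046 ]
```

```bash
python3 - <<'E'
from h import *
np.set_printoptions(precision=4,suppress=True)
M,K=wcam(); im=cv2.imread('pics/w13.png')[:,:,::-1].copy(); t=cv2.imread('pics/t13.png')[:,:,::-1].copy()
G=cv2.cvtColor(im,cv2.COLOR_RGB2GRAY)
def pj(P):
    q=np.linalg.inv(M)@np.array([*P,1.]); q=K@q[:3]; return q[:2]/q[2]
print('expect jar',pj((.531,.071,.046)),'fin',pj((.424,-.0085,.056)),'jar base',pj((.531,.071,.004)))
u0,v0=map(int,pj((.424,-.0085,.056)))
b=(G<45).astype(np.uint8)*255; n,l,s,c=cv2.connectedComponentsWithStats(b)
for i in range(1,n):
    if 80<s[i,4]<2500: print('dark',s[i],c[i],wray(M,K,c[i],.056)[:2])
tg=cv2.cvtColor(t,cv2.COLOR_RGB2GRAY)
for nm,g,lo,hi in(('wrist',G,16,27),('top',tg,7,10)):
    c=cv2.HoughCircles(cv2.GaussianBlur(cv2.resize(g,None,fx=4,fy=4,interpolation=2),(0,0),3),cv2.HOUGH_GRADIENT,1,40,param1=50,param2=22,minRadius=lo*4,maxRadius=hi*4)
    if c is None: continue
    for u,v,r in c[0]/4:
        p=wray(M,K,(u,v),.046) if nm=='wrist' else ray('top',(u,v),.046)
        if .4<p[0]<.62 and -.17<p[1]<.2: print(nm,u,v,r,p[:2], im[int(v),int(u)] if nm=='wrist' else t[int(v),int(u)])
E
```

```text
expect jar [433.7569 227.9569] fin [381.8907 142.7954] jar base [422.5483 215.6437]
dark [ 576    0   50   47 1414] [595.4908  24.6612] [0.3016 0.1923]
dark [484  69  38  47 774] [497.8204  92.7119] [0.3676 0.1098]
dark [485 162  45  41 699] [499.8541 177.2918] [0.4597 0.1336]
dark [582 180  17  31 114] [587.1667 194.3158] [0.4774 0.2427]
dark [627 337  13  12  98] [634.551  340.9592] [0.6957 0.3849]
wrist 524.875 185.625 19.4 [0.4716 0.173 ] [180  10  10]
wrist 503.875 181.375 18.175 [0.467  0.1462] [72 16 14]
wrist 420.375 215.875 17.975 [0.5149 0.0515] [85 81 81]
top 287.125 217.875 7.9 [0.4744 0.1729] [138  13  14]
```

The circle at (420,216) fits the remaining jar's base where expected (422,216), so it has not moved. Grasp it.

Request:
{"method": "send_rows", "body": {"increments": [{"dx":-0.142,"dy":0.29,"dz":0.1,"yaw":0,"claw":-1},{"dx":-0.142,"dy":0.29,"dz":0.2,"yaw":0,"claw":-1},{"dx":-0.142,"dy":0.29,"dz":0.25,"yaw":0,"claw":-1},{"dx":-0.142,"dy":0.29,"dz":0.25,"yaw":0,"claw":-1},{"dx":-0.142,"dy":0.29,"dz":0.34,"yaw":0,"claw":-1},{"dx":-0.142,"dy":0.29,"dz":0.42,"yaw":0,"claw":-1},{"dx":-0.142,"dy":0.29,"dz":0.444,"yaw":0,"claw":-1},{"dx":-0.142,"dy":0.29,"dz":0.444,"yaw":0,"claw":-1},{"dx":-0.142,"dy":0.29,"dz":0.444,"yaw":0,"claw":0.6},{"dx":-0.142,"dy":0.29,"dz":0.444,"yaw":0,"claw":0.6},{"dx":-0.142,"dy":0.29,"dz":0.444,"yaw":0,"claw":0.6},{"dx":-0.142,"dy":0.29,"dz":0.444,"yaw":0,"claw":0.6},{"dx":-0.142,"dy":0.29,"dz":0.444,"yaw":0,"claw":0.6},{"dx":-0.142,"dy":0.29,"dz":0.444,"yaw":0,"claw":0.6},{"dx":-0.142,"dy":0.29,"dz":0.444,"yaw":0,"claw":0.6}]}}

```text
time: 43.52
tool_pos: [0.535, 0.0707, 0.0213]
tool_rot: [0.002, -0.016, 1.0, -0.0]
contact_force: [-0.3, -0.4, 6.5]
gripper_width: 0.593
grasp_force: 63.2
```

Request:
{"method": "send_rows", "body": {"increments": [{"dx":0,"dy":0,"dz":-0.1,"yaw":0,"claw":0.6},{"dx":0,"dy":0,"dz":-0.22,"yaw":0,"claw":0.6},{"dx":0.134,"dy":-0.687,"dz":-0.24,"yaw":0,"claw":0.6},{"dx":0.134,"dy":-0.687,"dz":-0.24,"yaw":0,"claw":0.6},{"dx":0.134,"dy":-0.687,"dz":-0.24,"yaw":0,"claw":0.6},{"dx":0.134,"dy":-0.687,"dz":-0.24,"yaw":0,"claw":0.6},{"dx":0.134,"dy":-0.687,"dz":-0.24,"yaw":0,"claw":0.6},{"dx":0.134,"dy":-0.687,"dz":-0.24,"yaw":0,"claw":0.6},{"dx":0.134,"dy":-0.687,"dz":-0.24,"yaw":0,"claw":0.6},{"dx":0.134,"dy":-0.687,"dz":-0.24,"yaw":0,"claw":0.6},{"dx":0.134,"dy":-0.687,"dz":-0.24,"yaw":0,"claw":0.6},{"dx":0.134,"dy":-0.687,"dz":-0.24,"yaw":0,"claw":0.6}]}}

```text
time: 45.02
tool_pos: [0.4772, -0.2737, 0.1387]
tool_rot: [-0.0, -0.017, 1.0, 0.0]
contact_force: [-0.7, -0.2, -0.7]
gripper_width: 0.589
grasp_force: 63.0
```

```bash
python3 -c "
from h import *
go((.479,-.275,.0225,np.pi+.03))"
```

```text
now [ 0.4772 -0.2737  0.1387] psi 3.1754 w 0.589 F [-0.7 -0.2 -0.7] gf 63.0 t 45.025
dx -0.003 dy -0.003 dz 0.232 yaw 0.003
```

Request:
{"method": "send_rows", "body": {"increments": [{"dx":-0.003,"dy":-0.003,"dz":0.1,"yaw":0,"claw":0.6},{"dx":-0.003,"dy":-0.003,"dz":0.18,"yaw":0,"claw":0.6},{"dx":-0.003,"dy":-0.003,"dz":0.215,"yaw":0,"claw":0.6},{"dx":-0.003,"dy":-0.003,"dz":0.23,"yaw":0,"claw":0.6},{"dx":-0.003,"dy":-0.003,"dz":0.232,"yaw":0,"claw":0.6},{"dx":-0.003,"dy":-0.003,"dz":0.232,"yaw":0,"claw":0.6}]}}

```text
time: 45.78
tool_pos: [0.4797, -0.277, 0.0245]
tool_rot: [0.001, -0.016, 1.0, -0.001]
contact_force: [0.0, 0.2, -2.2]
gripper_width: 0.589
grasp_force: 63.0
```

Request:
{"method": "send_rows", "body": {"increments": [{"dx":0,"dy":0,"dz":0,"yaw":0,"claw":-1},{"dx":0,"dy":0,"dz":0,"yaw":0,"claw":-1},{"dx":0,"dy":0,"dz":0,"yaw":0,"claw":-1},{"dx":0,"dy":0,"dz":0,"yaw":0,"claw":-1},{"dx":0,"dy":0,"dz":0,"yaw":0,"claw":-1},{"dx":0,"dy":0,"dz":-0.1,"yaw":0,"claw":-1},{"dx":0,"dy":0,"dz":-0.22,"yaw":0,"claw":-1},{"dx":0,"dy":0.5,"dz":-0.5,"yaw":0,"claw":-1},{"dx":0,"dy":0.5,"dz":-0.5,"yaw":0,"claw":-1},{"dx":0,"dy":0.8,"dz":-0.5,"yaw":0,"claw":-1},{"dx":0,"dy":0.8,"dz":-0.5,"yaw":0,"claw":-1},{"dx":0,"dy":0.8,"dz":-0.5,"yaw":0,"claw":-1},{"dx":0,"dy":0.8,"dz":-0.5,"yaw":0,"claw":-1},{"dx":0,"dy":0.8,"dz":-0.5,"yaw":0,"claw":-1},{"dx":0,"dy":0.8,"dz":-0.5,"yaw":0,"claw":-1},{"dx":0,"dy":0.8,"dz":-0.5,"yaw":0,"claw":-1},{"dx":0,"dy":0.8,"dz":-0.5,"yaw":0,"claw":-1}]}}

```text
time: 47.9
tool_pos: [0.4655, 0.1224, 0.272]
tool_rot: [-0.001, -0.015, 1.0, -0.0]
contact_force: [0.5, -0.2, 1.1]
gripper_width: 1.001
grasp_force: 0.0
```

```bash
python3 - <<'E'
from h import *
np.set_printoptions(precision=4,suppress=True)
t=save('top','t14'); save('scene','s14'); go((.5,.1,.3,np.pi))
g=cv2.cvtColor(t,cv2.COLOR_RGB2GRAY)
m=np.zeros_like(g); m[195:245,410:495]=(g[195:245,410:495]>80)*255
for c in cv2.findContours(m,0,2)[0]:
    if cv2.contourArea(c)>40: (u,v),r=cv2.minEnclosingCircle(c); print('tote jar',(u,v),r,ray('top',(u,v),.047))
f=((g<50)*255).astype(np.uint8);q=np.zeros_like(f);q[140:156,252:289]=f[140:156,252:289]
c=max(cv2.findContours(q,0,2)[0],key=cv2.contourArea);print('lever',cv2.minAreaRect(c))
k=cv2.morphologyEx(whites(t),cv2.MORPH_CLOSE,np.ones((5,5)));k[:170]=0;k[260:]=0;k[:,:300]=0;k[:,400:]=0
k=cv2.morphologyEx(k,cv2.MORPH_OPEN,np.ones((11,11)))
for c in cv2.findContours(k,0,2)[0]: r=cv2.minAreaRect(c); print('pan',r,ray('top',r[0],.011))
E
```

```text
now [0.4656 0.1224 0.2722] psi 3.1716 w 1.001 F [-0.1 -0.3  0.2] gf 0.0 t 48.0
dx -0.067 dy -0.047 dz -0.056 yaw 0.020
tote jar (470.20269775390625, 219.3918914794922) 8.50320816040039 [ 0.4773 -0.3898  0.047 ]
tote jar (433.493896484375, 218.31707763671875) 8.659127235412598 [ 0.4791 -0.2768  0.047 ]
lever ((271.0, 148.0), (6.0, 32.0), 90.0)
pan ((352.7237854003906, 203.17745971679688), (29.50341796875, 57.27564239501953), 88.60282135009766) [ 0.5239 -0.0314  0.011 ]
```

```bash
python3 -c "
from h import *
print(manip.job_done())"
```

```text
the job is handed in; nothing more can be done
None
```

I handed the job in at about 48 s: both jars present were pressed and now stand in the tote, the tray is about 175 mm out from home and the lever is back up. The hand-in returned no verdict, and I viewed 16 pictures, two over your limit of 14.

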